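Crate to the bay, ball dish turned over it

ROBOT

A 6-joint arm with a two-finger parallel gripper is mounted at the origin on the work surface. World frame = base frame: x ahead of the robot, y to its left, z up, the work surface at z = 0. Lengths are in m, angles in degrees, forces in N, time in s.
With the tool pointing down it reaches from about 0.25 to 0.725 m from the base axis. Payload 9.7 kg.
Tool frame: the origin (TCP) lies between the finger pads; the fingertips stand 22 mm ahead of it and the grasp point (between the pads) lies 3 mm ahead of it; z points along the fingers, y is the line along which they close (so a half turn about z gives the same grasp; the last joint's range is limited). The gripper opens to 85 mm and grips with 20 to 120 N. Pads are 22 mm wide; open, the fingers measure 114 mm over their backs; the gripper's body (76 mm by 85 mm) begins 54 mm behind the grasp point. The pads swing forward as they close: fully open they stand 13 mm farther back than shut.
Start: joints at [65.145, 4.979, 10.078, 95.1, 0, 90], TCP at [0.231, 0.499, 0.218] pointing down, gripper open.
Joint ranges: [-179.16, 179.16], [-48.56, 103.87], [-65.8, 70.77], [-126.05, 130.52], [-82.76, 87.17], [-180, 180]. Speed limits (degrees/s): [127.2, 127.2, 147.25, 180, 180, 180].

INTERFACE

Orientations are given as [roll, pitch, yaw] about the fixed x, y, z axes, in that order (R = Rz(yaw) Ry(pitch) Rx(roll)).
In Python, from workcell import bot, viewer, finder gives the robot as it stands.
- The arm moves only by the tool move_arm, never from a script. Its arguments are lists of equal length, an entry for each row: "offset": the shift along the tool's x, y, z in cm, a list of three; "twist": the turn, a rotation vector about the tool's x, y, z in rad, a list of three; "grip": the opening, from 0 (shut) to 1 (fully open). In form: {"offset": [[x, y, z], ...], "twist": [[ax, ay, az], ...], "grip": [grip, ...]}. A call has 1 to 5 rows; each row shifts and turns the commanded pose from where the row before left it, along the tool's axes as they then stand; what a row does not reach is not made up. A row lasts 1/10 s, in which the tool goes at most 50 mm and 8.59 degrees, less where a joint would pass 70% of its speed; a pose out of reach is approached as far as the arm can. A call is refused whole if a number of a shift passes 5 or a number of a turn 0.15, either way. A call with a gripper value outside its range is refused whole. The fingers move at their own pace and stop on an object; "force" is the grip in N (left out, the last holds). Time passes only in rows, so rows that do not move let the fingers close. It gives the time, the measured TCP pose, the force, the opening and the grip force at its end, in the units of the state.
- bot.get_obs(): the state, without advancing time (a new reading comes with each control period).
- viewer.camera(name): name is "scene" or "top"; returns a dict with "color" (384x512x3 uint8, red, green, blue), "depth" (384x512 float32, m along the optical axis (not along the pixel's ray), 0 where there is no reading), "vfov" (degrees; the focal length in pixels is half the picture's height over the tangent of half this angle, whatever the lens; pixels are square), "cx", "cy" (the principal point, pixels), "position" and "attitude" of the camera in the world. Camera axes: x right, y down, z forward; pixel columns grow to the right and rows downward; lengths in m; the calibration is good to about 2 mm. A picture is of the moment at which its call begins.
- bot.job_done(): hands the job in; it is judged then, once.
Trained networks look in a picture, given as the dict that the camera call returned (one of the last four; its "shot" number tells which), for a name from the list of things; names that differ only in an ending like _2 or _b are one class to them, and where a whole thing is asked for, a point or a joint stands for the part that bears it (a point fixed in the world has none). Each returns a list of dicts, best first, with "p" (0 to 1); they miss things now and then, are a little off and sometimes report something else, mostly with a low value. They report only what shows in the picture. A call takes as long as a camera call. They do not tell look-alikes from the thing itself.
- finder.boxes_of(picture, thing): "position" ([column, row] in pixels, amid what is visible of it).
- finder.pinpoint(picture, thing): "position" ([column, row] in pixels: a listed point, or the origin of a listed thing).
The state is a dict: "time": time; "q": joint angles; "qd": joint speeds; "joint_efforts": joint torques, N m; "ee_pos": TCP position; "tcp_rot": TCP orientation; "wrist_force": force on the tool from outside, world axes, zero at the start; "torque": the same for the moment, N m; "opening": finger opening in m; "grasp_force": force on a finger pad.
Only numpy, scipy, OpenCV 4.12 (cv2) and the standard library are available. Lean on these libraries where they do the work, as an engineer would, in place of code of your own. Each camera call takes 0.05 s, during which the arm holds its last target. There are 200 camera calls.

TASK

In the school workshop, first push the plywood crate along the roller track until it is fully home against the stop at the bay's end. Then lift the wooden ball dish by the grip of its bail and, keeping it level and moving it so gently that the steel ball stays in the middle of the dish, carry it over and turn it about a quarter turn, so that its spout points straight back along the track with the spout's tip over the middle of the crate, low above the crate but touching neither it nor the track, as if about to pour. Finish while holding it there, still and level with the ball in the middle (do not pour, do not put it down), the crate still home, and everything else on the bench left where it was.

Things in the scene. Friction and masses are not known exactly. Their poses are not given: they have to be found in the camera images.
- track: Roller track fixed to the bench, 198 mm wide, with eleven free steel rollers, tops 35 mm above the bench. Origin on the bench under the centre of the crate's home place; y runs along the track the way the crate must be pushed, x across, z up. It reaches from y = -345 mm (open end) to +100 mm. Aluminium side rails: inner faces 148 mm apart, tops 45 mm above the bench.
- track_stop (a point): Middle of the top edge of the plywood stop that closes the bay, on its inner face: y = +80 mm in the track's frame, 75 mm above the bench. Plywood cheeks 8 mm thick on both rails, also 75 mm high, flank the bay from y = -62 to +88 mm. Axes as the track's.
- crate: Open plywood crate on the rollers: 140 mm across the track, 160 mm along it, 70 mm high (rim 105 mm above the bench), walls 8 mm, about 0.45 kg, 4 mm of play to each rail. Origin at the centre of its underside, y along the track. It starts 160 to 230 mm short of home (y = 0 in the track's frame, touching the stop), rolls with well under 1 N and stays where it is left.
- dish: Round turned-wood dish, 148 mm across, 0.3 kg, on the bench to the left, with a spout and a steel bail (6 mm rod, legs at y = +-75 mm) arching over it. Origin at the centre of its underside; +x points out through the spout, which starts roughly away from the robot; the bail lies in the y-z plane. Rim 33 mm high, open at the spout.
- dish_grip (a point): Centre of the wooden grip block at the top of the bail, 125 mm above the dish's underside, straight above its centre of mass; the block is 16 mm thick (along the dish's x), 54 mm long (along the dish's y) and 24 mm high. Axes as the dish's.
- dish_spout (a point): Tip of the dish's spout, 98 mm from the dish's axis along its +x, 21 mm above its underside. Spout 42 mm wide.
- dish_mid (a point): Point on the dish's axis 25 mm above its underside: the ball's centre when the ball is in the middle. Inside, the dish is flat (12 mm radius, 10 mm high), then rises at 8 degrees to 40 mm radius and at 15 degrees to 68 mm; the ball strays if the dish is jerked or tilted.
- ball_center (a point): Centre of the loose steel ball (30 mm diameter, 0.11 kg) lying in the middle of the dish.
- glue: Bystander: glue bottle, 56 mm diameter, 110 mm tall, beyond the track. Origin under its centre.
- jar: Bystander: closed glass jar, 70 mm diameter, 90 mm tall, beyond the track. Origin under its centre.
- tape: Bystander: roll of paper tape, 90 mm diameter, 24 mm high, between robot and track. Origin under its centre.
- offcut: Bystander: wood offcut 100 x 45 x 30 mm, between robot and track. Origin under its centre.
- driver: Bystander: screwdriver lying between robot and track.
- brush: Bystander: brush lying beyond the track.
- bowl: Bystander: dark wooden bowl without bail, 110 mm diameter, 35 mm high, left of the track's end. Origin under its centre.
Mind the look-alikes: they are no part of the job. Several things have the shape of the crate; the one meant has the colours described above.

How it is judged:
By the outcome, as a careful person would: the job done as asked, in the order asked, and still so for the second after the job is handed in, while the arm keeps its last pose, push and grip.
It also fails if it takes over 69 s, if anything falls off the work surface, if the arm or the gripper's body presses on something with over 40 N, if the wrist force passes 120 N, or if a joint passes its speed limit or range.

## Working session

There is one attempt and no reset: what is moved stays moved. The work goes in short steps, Python scripts to look and compute and a tool call to move; the robot and the scene stay as the last step left them, time stands still between calls to the robot, and variables do not carry over. Pictures are saved under pics/ and viewed, at most 10 in all, crops included, and the job is handed in when it is done.

Besides the shell and the picture viewer there is one more tool, called after ">>>" by a JSON object that holds its "fn" and its "kwargs", one argument or row to a line. move_arm: Moves the arm, as the interface text tells. Its arguments: {"type":"object","properties":{"offset":{"type":"array","items":{"type":"array","items":{"type":"number"}}},"twist":{"type":"array","items":{"type":"array","items":{"type":"number"}}},"grip":{"type":"array","items":{"type":"number"}},"force":{"type":"number"}},"required":["offset","twist","grip"]}

```bash
mkdir -p pics; ls
cat > h.py <<'E'
import numpy as np, cv2
from workcell import bot, viewer, finder
from scipy.spatial.transform import Rotation as R
def Rm(a): 
    a=np.array(a,float)
    return a if a.shape==(3,3) else (R.from_quat(a).as_matrix() if a.size==4 else R.from_euler('xyz',a,degrees=True).as_matrix())
def f(p): return 192/np.tan(np.radians(p['vfov'])/2)
def ray(p,uv):
    d=np.array([(uv[0]-p['cx'])/f(p),(uv[1]-p['cy'])/f(p),1.]); return Rm(p['attitude'])@d
def atz(p,uv,z):
    d=ray(p,uv);o=np.array(p['position']);return o+d*(z-o[2])/d[2]
def dep(p,uv):
    u,v=int(round(uv[0])),int(round(uv[1])); w=p['depth'][max(v-1,0):v+2,max(u-1,0):u+2]; w=w[w>0]
    return np.array(p['position'])+ray(p,uv)*np.median(w) if w.size else None
def tri(p,a,q,b):
    d1,d2=ray(p,a),ray(q,b);o1,o2=np.array(p['position']),np.array(q['position'])
    s=np.linalg.lstsq(np.c_[d1,-d2],o2-o1,rcond=None)[0]
    x,y=o1+d1*s[0],o2+d2*s[1]; return (x+y)/2,np.linalg.norm(x-y)
def save(p,n): cv2.imwrite('pics/'+n,p['color'][:,:,::-1])
E
python3 - <<'E'
from h import *
np.set_printoptions(precision=4,suppress=True)
a=viewer.camera('scene');b=viewer.camera('top')
im=np.vstack([a['color'],b['color']]);cv2.imwrite('pics/a.png',cv2.resize(im,(512,768))[:, :,::-1][:384]);save(b,'b.png')
for p in(a,b):print(p['position'],p['attitude'],p['vfov'],p['cx'],p['cy'])
for t in 'track track_stop crate dish dish_grip dish_spout dish_mid ball_center glue jar tape offcut bowl'.split():
    l=[finder.pinpoint(p,t)[:3] for p in(a,b)]
    print(t,[[(np.round(x['position'],1).tolist(),round(x['p'],2)) for x in k] for k in l], tri(a,l[0][0]['position'],b,l[1][0]['position']) if l[0] and l[1] else '')
print(bot.get_obs())
E
```

```text
pics
[1.2781 0.4334 0.8252] [-129.6565    0.6827  119.6258] 51.199181828044225 258.6317592346813 193.1120553158167
[ 0.4928 -0.0013  1.0284] [-175.9811   -0.3434  -90.34  ] 55.75216588690696 261.83539437620726 190.40283148388292
track [[([266.0, 230.4], 0.76)], [([244.5, 197.3], 0.69)]] (array([ 0.5483,  0.0373, -0.0044]), np.float64(0.00974746915033363))
track_stop [[([291.0, 224.3], 0.73)], [([126.9, 207.7], 0.61)]] (array([0.5745, 0.2249, 0.173 ]), np.float64(0.20209574444103154))
crate [[([201.0, 200.1], 0.76), ([380.7, 209.2], 0.72), ([194.7, 148.8], 0.56)], [([399.1, 275.7], 0.69), ([326.1, 187.4], 0.66), ([152.6, 286.3], 0.56)]] (array([ 0.2601, -0.4837, -0.3138]), np.float64(0.05514818173622001))
dish [[([369.2, 259.5], 0.89), ([289.7, 222.8], 0.33)], [([146.2, 208.4], 0.81)]] (array([ 0.5142,  0.3253, -0.0063]), np.float64(0.009012760811920838))
dish_grip [[([376.5, 222.6], 0.65)], [([124.8, 208.5], 0.8)]] (array([0.5139, 0.3275, 0.1336]), np.float64(0.004942789230689454))
dish_spout [[([360.4, 279.3], 0.56), ([369.5, 252.0], 0.51)], [([138.2, 171.3], 0.92), ([141.4, 205.6],
[... 860 characters left out ...]
58.2, 253.4], 0.91)]] (array([ 0.3876,  0.0038, -0.0004]), np.float64(0.001112021830416734))
bowl [[([351.5, 321.0], 0.71)], [([138.1, 141.8], 0.63)]] (array([ 0.7091,  0.3502, -0.0137]), np.float64(0.0006062614102141606))
{'time': 1.4, 'q': array([65.1446,  4.9787, 10.0795, 95.1019, -0.0007, 90.0007]), 'qd': array([ 0.1052, -0.0377,  0.0055,  0.024 , -0.0186,  0.0292]), 'joint_efforts': array([ -0.0014, -52.0098,  46.4854,   0.0019,  -0.0001,   0.    ]), 'ee_pos': array([0.2312, 0.499 , 0.2179]), 'tcp_rot': array([-179.9989,    0.0007,  155.1439]), 'wrist_force': array([-1.0199, -0.4043,  0.4566]), 'torque': array([0.0098, 0.0001, 0.0019]), 'grasp_force': 0.0, 'opening': 0.0851796208666306}
```

View pics/a.png

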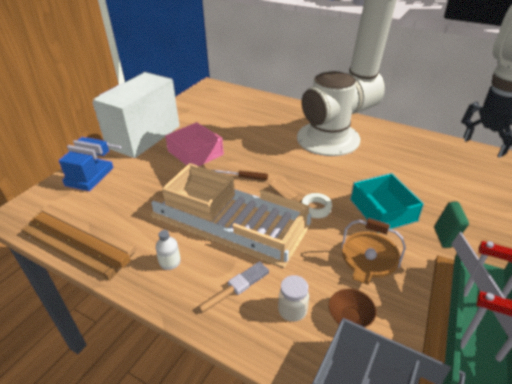

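View pics/b.png

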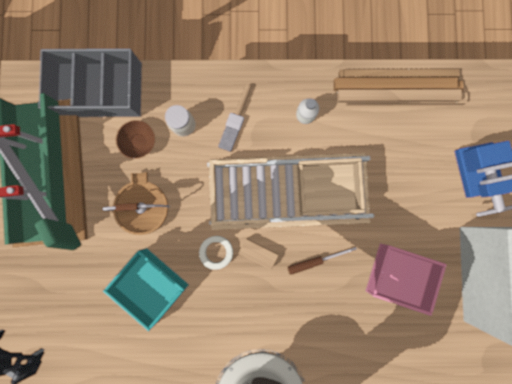

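The scene view shows the plywood crate at about (200,193) on the track, with the stop near (290,240) and the dish with its ball at (370,255). The top view shows the crate at (333,187), the stop at about x=212, and the dish at (140,208) with its spout pointing up the image (+x). Next I'll get the exact track and crate geometry from depth.

Run:
```python
from h import *
np.set_printoptions(precision=4,suppress=True)
a=viewer.camera('scene');b=viewer.camera('top')
def cloud(p):
    v,u=np.mgrid[0:384,0:512];z=p['depth'].ravel()
    d=np.c_[(u.ravel()-p['cx'])/f(p),(v.ravel()-p['cy'])/f(p),np.ones(z.size)]*z[:,None]
    return (d@Rm(p['attitude']).T+np.array(p['position']))[z>0]
for n,p in(('scene',a),('top',b)):
    c=cloud(p)
    def box(x0,x1,y0,y1,z0,z1): 
        m=(c[:,0]>x0)&(c[:,0]<x1)&(c[:,1]>y0)&(c[:,1]<y1)&(c[:,2]>z0)&(c[:,2]<z1);return c[m]
    for nm,bx in (('crate rim',(.4,.7,-.4,.2,.098,.112)),('cheek/stop',(.4,.7,-.02,.2,.066,.082)),('rails',(.4,.7,-.4,.2,.0415,.048)),('grip',(.45,.6,.25,.4,.115,.15))):
        q=box(*bx)
        if len(q)<8: print(n,nm,len(q));continue
        r=cv2.minAreaRect((q[:,:2]*1000).astype(np.float32)); print(n,nm,len(q),r,np.median(q[:,2]),'\n',cv2.boxPoints(r).round().tolist())
    print('table z',np.median(box(.3,.75,-.1,.3,-.02,.02)[:,2]))
for x in finder.pinpoint(b,'track_stop')+finder.pinpoint(a,'track_stop'): print(x)
l=[finder.pinpoint(p,'dish_grip')[0]['position'] for p in(a,b)];s=[finder.pinpoint(p,'dish_spout')[0]['position'] for p in(a,b)]
print(tri(a,l[0],b,l[1]),tri(a,s[0],b,s[1]),dep(b,l[1]))
cv2.imwrite('pics/c.png',cv2.resize(b['color'][140:240,90:390,::-1],None,fx=2.6,fy=2.6,interpolation=cv2.INTER_CUBIC))
```

```text
scene crate rim 483 ((568.9222412109375, -183.6728057861328), (145.19931030273438, 162.0994873046875), 2.8006136417388916) 0.10277845548470932 
 [[492.0, -106.0], [500.0, -268.0], [645.0, -261.0], [637.0, -99.0]]
scene cheek/stop 630 ((560.2901611328125, 55.90296936035156), (171.7667694091797, 154.42189025878906), 2.1874616146087646) 0.07344477166031638 
 [[472.0, 130.0], [477.0, -25.0], [649.0, -18.0], [643.0, 136.0]]
scene rails 1039 ((524.3800659179688, -120.66183471679688), (259.81390380859375, 522.236328125), 1.2679228782653809) 0.043673502442960754 
 [[389.0, 138.0], [400.0, -385.0], [660.0, -379.0], [648.0, 143.0]]
scene grip 302 ((519.7754516601562, 327.5499267578125), (20.139732360839844, 124.43339538574219), 3.9429218769073486) 0.12857639577343155 
 [[505.0, 389.0], [514.0, 265.0], [534.0, 266.0], [526.0, 390.0]]
table z -6.10600085648727e-06
top crate rim 729 ((567.5191650390625, -185.1915283203125), (139.9111328125, 160.3896026611328), 2.583599090576172) 0.10460718264586055 
 [[494.0, -108.0], [501.0, -268.0], [641.0, -262.0], [634.0, -102.0]]
top cheek/stop 653 ((557.906
[... 194 characters left out ...]
5 ((520.45068359375, -97.16239929199219), (254.64845275878906, 469.09368896484375), 2.158801555633545) 0.04405664798117337 
 [[384.0, 132.0], [402.0, -336.0], [657.0, -327.0], [639.0, 142.0]]
top grip 221 ((517.571533203125, 327.19622802734375), (16.113637924194336, 122.6790771484375), 3.1339330673217773) 0.1365279554022364 
 [[506.0, 388.0], [513.0, 266.0], [529.0, 266.0], [522.0, 389.0]]
table z 0.0010983909223645227
{'position': [211.6, 188.2], 'p': 0.74}
{'position': [141.8, 206.7], 'p': 0.57}
{'position': [289.9, 222.9], 'p': 0.77}
(array([0.5082, 0.3315, 0.115 ]), np.float64(0.01633804461911218)) (array([0.6121, 0.3282, 0.0286]), np.float64(0.003849592167872537)) [0.5108 0.3157 0.137 ]
```

View pics/c.png

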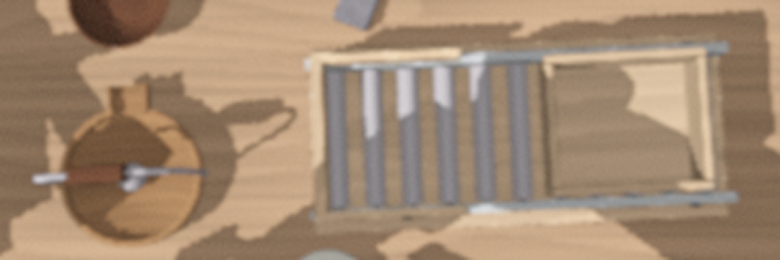

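```bash
cat >> h.py <<'E'
def plan(tgt,yaw,N,p0=None,y0=None,smooth=True,dp=2):
    """rows (cm, rad) from the present pose to tgt/yaw, tool down, quintic/linear time law"""
    if p0 is None:
        o=bot.get_obs();p0=np.array(o['ee_pos']);y0=o['tcp_rot'][2]
    p=np.array(p0,float);y=np.radians(y0);dy=(np.radians(yaw)-y+np.pi)%(2*np.pi)-np.pi;ys=y
    for k in range(1,N+1):
        s=k/N; s=s**3*(10-15*s+6*s*s) if smooth else s
        d=np.array(p0)+(np.array(tgt)-p0)*s-p; w=ys+dy*s-y
        A=np.array([[np.cos(y),np.sin(y),0],[np.sin(y),-np.cos(y),0],[0,0,-1]])
        t=np.round(A@d*100,dp); r=np.round(-w,3)
        p=p+A.T@t/100; y-=r
        if k%5==1: off,tw=[],[]
        off.append(t.tolist());tw.append([0,0,float(r)])
        if k%5==0 or k==N: print('off',off,'tw',tw)
    print('end',p.round(4),np.degrees(y).round(2))
E
python3 -c "
from h import *
plan([.572,-.315,.218],92.3,25,smooth=False,dp=1)"
```

```text
off [[-2.6, -2.4, -0.0], [-2.7, -2.2, -0.0], [-2.8, -2.2, -0.0], [-2.9, -2.0, -0.0], [-3.0, -1.9, -0.0]] tw [[0, 0, 0.044], [0, 0, 0.044], [0, 0, 0.044], [0, 0, 0.043], [0, 0, 0.044]]
off [[-3.1, -1.8, -0.0], [-3.1, -1.6, -0.0], [-3.2, -1.5, -0.0], [-3.3, -1.3, -0.0], [-3.3, -1.2, -0.0]] tw [[0, 0, 0.044], [0, 0, 0.044], [0, 0, 0.044], [0, 0, 0.044], [0, 0, 0.044]]
off [[-3.4, -1.0, -0.0], [-3.4, -1.0, -0.0], [-3.4, -0.7, -0.0], [-3.5, -0.6, -0.0], [-3.5, -0.4, -0.0]] tw [[0, 0, 0.044], [0, 0, 0.043], [0, 0, 0.044], [0, 0, 0.044], [0, 0, 0.044]]
off [[-3.5, -0.3, -0.0], [-3.5, -0.2, -0.0], [-3.6, 0.0, -0.0], [-3.5, 0.2, -0.0], [-3.5, 0.4, -0.0]] tw [[0, 0, 0.044], [0, 0, 0.044], [0, 0, 0.044], [0, 0, 0.044], [0, 0, 0.043]]
off [[-3.5, 0.4, -0.0], [-3.5, 0.7, -0.0], [-3.4, 0.8, -0.0], [-3.4, 0.9, -0.0], [-3.4, 1.1, -0.0]] tw [[0, 0, 0.044], [0, 0, 0.044], [0, 0, 0.044], [0, 0, 0.044], [0, 0, 0.044]]
end [ 0.5723 -0.3151  0.2179] 92.29
```

>>> {"fn": "move_arm", "kwargs": {
  "offset": [
    [-2.6,-2.4,0],
    [-2.7,-2.2,0],
    [-2.8,-2.2,0],
    [-2.9,-2.0,0],
    [-3.0,-1.9,0]
  ],
  "twist": [
    [0,0,0.044],
    [0,0,0.044],
    [0,0,0.044],
    [0,0,0.043],
    [0,0,0.044]
  ],
  "grip": [0,0,0,0,0]
}}

```text
time: 2.3
ee_pos: [0.2996, 0.3349, 0.2179]
tcp_rot: [180.0, 0.0, 142.5]
wrist_force: [1.5, 0.3, -0.3]
opening: 0.0125
grasp_force: 0.0
```

>>> {"fn": "move_arm", "kwargs": {
  "offset": [
    [-3.1,-1.8,0],
    [-3.1,-1.6,0],
    [-3.2,-1.5,0],
    [-3.3,-1.3,0],
    [-3.3,-1.2,0]
  ],
  "twist": [
    [0,0,0.044],
    [0,0,0.044],
    [0,0,0.044],
    [0,0,0.044],
    [0,0,0.044]
  ],
  "grip": [0,0,0,0,0]
}}

```text
time: 2.8
ee_pos: [0.368, 0.1719, 0.2181]
tcp_rot: [180.0, 0.0, 129.9]
wrist_force: [0.2, 0.0, 0.3]
opening: 0.0004
grasp_force: 0.0
```

>>> {"fn": "move_arm", "kwargs": {
  "offset": [
    [-3.4,-1.0,0],
    [-3.4,-1.0,0],
    [-3.4,-0.7,0],
    [-3.5,-0.6,0],
    [-3.5,-0.4,0]
  ],
  "twist": [
    [0,0,0.044],
    [0,0,0.043],
    [0,0,0.044],
    [0,0,0.044],
    [0,0,0.044]
  ],
  "grip": [0,0,0,0,0]
}}

```text
time: 3.3
ee_pos: [0.4365, 0.0093, 0.2181]
tcp_rot: [180.0, 0.0, 117.3]
wrist_force: [0.5, 0.3, 0.4]
opening: -0.0
grasp_force: 0.0
```

>>> {"fn": "move_arm", "kwargs": {
  "offset": [
    [-3.5,-0.3,0],
    [-3.5,-0.2,0],
    [-3.6,0,0],
    [-3.5,0.2,0],
    [-3.5,0.4,0]
  ],
  "twist": [
    [0,0,0.044],
    [0,0,0.044],
    [0,0,0.044],
    [0,0,0.044],
    [0,0,0.043]
  ],
  "grip": [0,0,0,0,0]
}}

```text
time: 3.8
ee_pos: [0.5046, -0.1535, 0.218]
tcp_rot: [180.0, 0.0, 104.8]
wrist_force: [1.2, 0.1, -0.4]
opening: 0.0003
grasp_force: 0.0
```

>>> {"fn": "move_arm", "kwargs": {
  "offset": [
    [-3.5,0.4,0],
    [-3.5,0.7,0],
    [-3.4,0.8,0],
    [-3.4,0.9,0],
    [-3.4,1.1,0]
  ],
  "twist": [
    [0,0,0.044],
    [0,0,0.044],
    [0,0,0.044],
    [0,0,0.044],
    [0,0,0.044]
  ],
  "grip": [0,0,0,0,0]
}}

```text
time: 4.3
ee_pos: [0.5726, -0.3165, 0.2178]
tcp_rot: [180.0, 0.0, 92.2]
wrist_force: [0.4, 0.7, 1.1]
opening: 0.0002
grasp_force: 0.0
```

>>> {"fn": "move_arm", "kwargs": {
  "offset": [
    [0,0,3.5],
    [0,0,3.5],
    [0,0,3.5],
    [0,0,2.5],
    [0,0,0.8]
  ],
  "twist": [
    [0,0,0],
    [0,0,0],
    [0,0,0],
    [0,0,0],
    [0,0,0]
  ],
  "grip": [0,0,0,0,0]
}}

```text
time: 4.8
ee_pos: [0.5709, -0.3144, 0.0764]
tcp_rot: [-179.8, -0.1, 92.3]
wrist_force: [1.1, 0.8, 0.5]
opening: -0.0003
grasp_force: 0.0
```

>>> {"fn": "move_arm", "kwargs": {
  "offset": [
    [0.6,0,0],
    [0.6,0,0],
    [0.6,0,0],
    [0.6,0,0],
    [0.6,0,0]
  ],
  "twist": [
    [0,0,0],
    [0,0,0],
    [0,0,0],
    [0,0,0],
    [0,0,0]
  ],
  "grip": [0,0,0,0,0]
}}

```text
time: 5.3
ee_pos: [0.5715, -0.2846, 0.0809]
tcp_rot: [179.9, 0.0, 92.3]
wrist_force: [0.5, 0.1, 0.1]
opening: -0.0002
grasp_force: 0.0
```

>>> {"fn": "move_arm", "kwargs": {
  "offset": [
    [0.6,0,0],
    [0.8,0,0],
    [1.0,0,0],
    [1.2,0,0],
    [1.2,0,0]
  ],
  "twist": [
    [0,0,0],
    [0,0,0],
    [0,0,0],
    [0,0,0],
    [0,0,0]
  ],
  "grip": [0,0,0,0,0]
}}

```text
time: 5.8
ee_pos: [0.5692, -0.2362, 0.0801]
tcp_rot: [180.0, 0.0, 92.3]
wrist_force: [0.1, -2.6, 1.9]
opening: -0.0
grasp_force: 1.0
```

>>> {"fn": "move_arm", "kwargs": {
  "offset": [
    [1.2,0,0],
    [1.2,0,0],
    [1.2,0,0],
    [1.2,0,0],
    [1.2,0,0]
  ],
  "twist": [
    [0,0,0],
    [0,0,0],
    [0,0,0],
    [0,0,0],
    [0,0,0]
  ],
  "grip": [0,0,0,0,0]
}}

```text
time: 6.3
ee_pos: [0.5667, -0.1761, 0.0799]
tcp_rot: [-180.0, 0.0, 92.3]
wrist_force: [0.2, -2.4, 1.4]
opening: 0.0
grasp_force: 1.4
```

>>> {"fn": "move_arm", "kwargs": {
  "offset": [
    [1.2,0,0],
    [1.2,0,0],
    [1.2,0,0],
    [1.2,0,0],
    [1.2,0,0]
  ],
  "twist": [
    [0,0,0],
    [0,0,0],
    [0,0,0],
    [0,0,0],
    [0,0,0]
  ],
  "grip": [0,0,0,0,0]
}}

```text
time: 6.8
ee_pos: [0.5643, -0.1163, 0.0799]
tcp_rot: [-180.0, 0.0, 92.3]
wrist_force: [1.2, -2.3, 1.0]
opening: -0.0001
grasp_force: 1.0
```

Run:
```python
from h import *
b=viewer.camera('top');save(b,'d.png');cv2.imwrite('pics/d.png',cv2.resize(b['color'][120:300,90:390,::-1],None,fx=2,fy=2))
o=bot.get_obs();print(o['ee_pos'],o['tcp_rot'],o['wrist_force'])
```

```text
[ 0.56412236 -0.11472135  0.07979658] [-1.79978044e+02 -5.87335953e-02  9.23456544e+01] [0.46083187 0.46948811 0.35884909]
```

View pics/d.png

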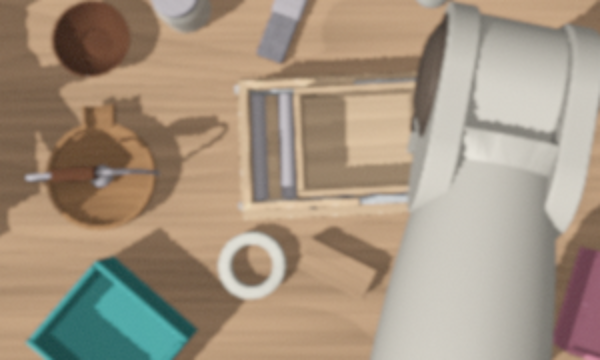

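The crate is moving straight. Its front edge is at x≈297 and the stop is at x≈250 in the crop, so about 6 cm remain. I'll continue and slow down near the stop.

>>> {"fn": "move_arm", "kwargs": {
  "offset": [
    [1.0,0,0],
    [1.0,0,0],
    [1.0,0,0],
    [0.8,0,0],
    [0.6,0,0]
  ],
  "twist": [
    [0,0,0],
    [0,0,0],
    [0,0,0],
    [0,0,0],
    [0,0,0]
  ],
  "grip": [0,0,0,0,0]
}}

```text
time: 7.35
ee_pos: [0.5624, -0.0724, 0.0798]
tcp_rot: [-180.0, -0.0, 92.3]
wrist_force: [0.4, -0.6, -0.9]
opening: -0.0001
grasp_force: 0.5
```

>>> {"fn": "move_arm", "kwargs": {
  "offset": [
    [0.4,0,0],
    [0.3,0,0],
    [0.3,0,0],
    [0.3,0,0],
    [0.3,0,0]
  ],
  "twist": [
    [0,0,0],
    [0,0,0],
    [0,0,0],
    [0,0,0],
    [0,0,0]
  ],
  "grip": [0,0,0,0,0]
}}

```text
time: 7.85
ee_pos: [0.5619, -0.0572, 0.0798]
tcp_rot: [-180.0, 0.0, 92.3]
wrist_force: [-0.7, -0.9, -0.8]
opening: -0.0002
grasp_force: 0.5
```

>>> {"fn": "move_arm", "kwargs": {
  "offset": [
    [0.2,0,0],
    [0.2,0,0],
    [0.2,0,0],
    [0.1,0,0],
    [0.1,0,0]
  ],
  "twist": [
    [0,0,0],
    [0,0,0],
    [0,0,0],
    [0,0,0],
    [0,0,0]
  ],
  "grip": [0,0,0,0,0]
}}

```text
time: 8.35
ee_pos: [0.5609, -0.052, 0.08]
tcp_rot: [-179.9, 0.3, 92.2]
wrist_force: [-4.5, -19.4, 2.2]
opening: 0.0
grasp_force: 9.6
```

>>> {"fn": "move_arm", "kwargs": {
  "offset": [
    [-0.2,0,0],
    [-0.3,0,0],
    [-1.0,0,0],
    [-1.5,0,-1.0],
    [-1.0,0,-4.0]
  ],
  "twist": [
    [0,0,0],
    [0,0,0],
    [0,0,0],
    [0,0,0],
    [0,0,0]
  ],
  "grip": [0,0,0,0,0]
}}

```text
time: 8.85
ee_pos: [0.5613, -0.0903, 0.1271]
tcp_rot: [-179.6, -0.1, 92.3]
wrist_force: [0.0, -0.3, 0.5]
opening: -0.0
grasp_force: 0.0
```

>>> {"fn": "move_arm", "kwargs": {
  "offset": [
    [0,0,-4.0],
    [0,0,-4.0],
    [0,0,-2.0],
    [0,2.5,0],
    [0,2.5,0]
  ],
  "twist": [
    [0,0,0],
    [0,0,0],
    [0,0,0],
    [0,0,0],
    [0,0,0]
  ],
  "grip": [0,0,0,0,0]
}}

```text
time: 9.35
ee_pos: [0.6141, -0.0884, 0.2325]
tcp_rot: [179.8, 0.0, 92.2]
wrist_force: [0.3, -0.7, -0.4]
opening: 0.0002
grasp_force: 0.0
```

```bash
cat >> h.py <<'E'
def cloud(p):
    v,u=np.mgrid[0:384,0:512];z=p['depth'].ravel()
    d=np.c_[(u.ravel()-p['cx'])/f(p),(v.ravel()-p['cy'])/f(p),np.ones(z.size)]*z[:,None]
    return (d@Rm(p['attitude']).T+np.array(p['position']))[z>0]
def rect(c,x0,x1,y0,y1,z0,z1):
    m=(c[:,0]>x0)&(c[:,0]<x1)&(c[:,1]>y0)&(c[:,1]<y1)&(c[:,2]>z0)&(c[:,2]<z1);q=c[m]
    return (len(q),np.round(cv2.minAreaRect((q[:,:2]*1000).astype(np.float32))[0],1),np.round(cv2.minAreaRect((q[:,:2]*1000).astype(np.float32))[1:][0],1),cv2.minAreaRect((q[:,:2]*1000).astype(np.float32))[2],np.median(q[:,2])) if len(q)>5 else len(q)
E
python3 - <<'E'
from h import *
np.set_printoptions(precision=4,suppress=True)
a=viewer.camera('scene');b=viewer.camera('top')
for p in(a,b):
    c=cloud(p)
    print('crate',rect(c,.45,.68,-.06,.14,.097,.112),'stop',rect(c,.45,.68,.10,.16,.066,.082))
    for z in((.115,.122),(.122,.142)):print('grip',rect(c,.45,.6,.25,.4,*z))
    print({t:[(np.round(x['position'],1).tolist(),round(x['p'],2)) for x in finder.pinpoint(p,t)[:2]] for t in('dish_grip','dish_spout','ball_center','dish_mid')})
print(bot.get_obs()['ee_pos'])
g=[cv2.resize(a['color'][200:290,325:425,::-1],(400,360),interpolation=2),cv2.resize(b['color'][160:250,90:190,::-1],(400,360),interpolation=2)]
h2=[cv2.resize(a['color'][180:270,220:320,::-1],(400,360)[:2],interpolation=2)[:240],cv2.resize(b['color'][145:235,190:290,::-1],(400,360),interpolation=2)[:240]]
cv2.imwrite('pics/e.png',np.vstack([np.hstack(g),np.hstack(h2)]))
E
```

```text
crate (608, array([561.7,  40.4]), array([142.8, 161.2]), 2.39219069480896, np.float64(0.10288985241472054)) stop (367, array([558.7, 118.1]), array([170.2,  35.7]), 0.013835997320711613, np.float64(0.07403651241171472))
grip (68, array([524.3, 327.9]), array([ 11. , 124.4]), 3.697383165359497, np.float64(0.11875146051806723))
grip (240, array([520.3, 329.2]), array([ 18.9, 104.3]), 3.6420669555664062, np.float64(0.1319866321779628))
{'dish_grip': [([379.4, 228.9], 0.71), ([315.1, 206.2], 0.47)], 'dish_spout': [([358.0, 280.8], 0.68)], 'ball_center': [([369.2, 254.0], 0.59)], 'dish_mid': [([371.2, 254.0], 0.64), ([368.2, 261.0], 0.59)]}
crate (714, array([558.8,  39.3]), array([140.2, 160.3]), 2.310856819152832, np.float64(0.10472095401749498)) stop (308, array([555.4, 116. ]), array([166.4,  31.9]), 0.03645028918981552, np.float64(0.0754204060426838))
grip (21, array([516.5, 326.8]), array([ 15.3, 127.8]), 6.652552604675293, np.float64(0.11757065903887609))
grip (206, array([517.6, 327.1]), array([ 16. , 107.1]), 3.657953977584839, np.float64(0.1363428902549096))
{'dish_grip': [([128.9, 208.2], 0.65)], 'dish_spout': [([138.6, 173.0], 0.94), ([143.1, 204.8], 0.32)], 'ball_center': [([141.7, 205.8], 0.37)], 'dish_mid': [([141.5, 206.5], 0.71)]}
[ 0.6127 -0.0874  0.2304]
```

View pics/e.png

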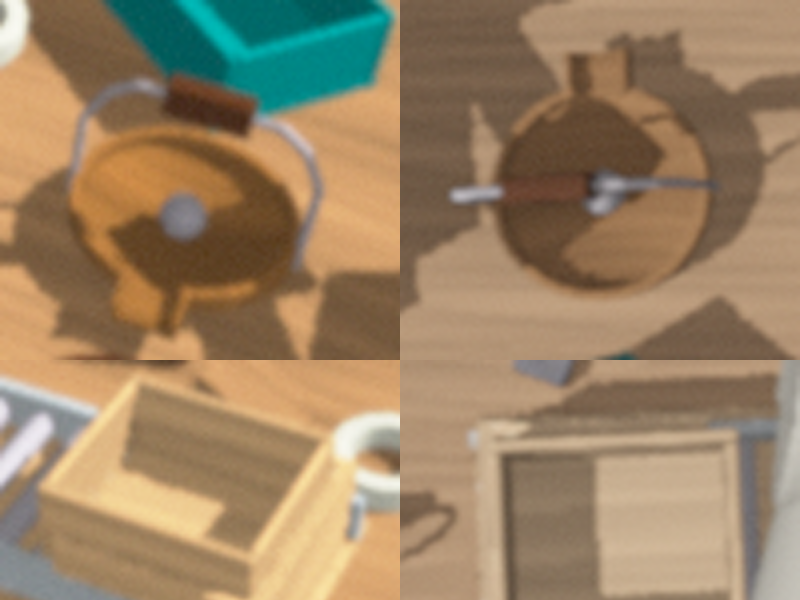

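The crate is home, touching the stop, centred at about (0.560, 0.040). The dish grip block is at about (0.519, 0.328) with a yaw of 3.65°, and the ball is in the middle. Next I'll go above the grip.

```bash
python3 -c "
from h import *
plan([.519,.328,.21],93.65,15,smooth=True,dp=1)"
```

```text
off [[0.1, -0.0, 0.0], [0.7, -0.1, 0.0], [1.6, -0.3, 0.1], [2.7, -0.5, 0.1], [3.7, -0.7, 0.2]] tw [[0, 0, -0.0], [0, 0, -0.0], [0, 0, -0.001], [0, 0, -0.002], [0, 0, -0.002]]
off [[4.5, -0.8, 0.2], [5.0, -0.9, 0.3], [5.3, -0.9, 0.2], [5.0, -0.9, 0.3], [4.5, -0.7, 0.2]] tw [[0, 0, -0.003], [0, 0, -0.002], [0, 0, -0.003], [0, 0, -0.003], [0, 0, -0.003]]
off [[3.7, -0.6, 0.2], [2.7, -0.5, 0.1], [1.7, -0.2, 0.1], [0.7, -0.1, 0.0], [0.1, -0.1, 0.0]] tw [[0, 0, -0.002], [0, 0, -0.002], [0, 0, -0.0], [0, 0, -0.001], [0, 0, 0.0]]
end [0.5186 0.3283 0.2104] 93.66
```

>>> {"fn": "move_arm", "kwargs": {
  "offset": [
    [0.5,0,0],
    [1.0,-0.1,0],
    [2.0,-0.4,0.1],
    [3.0,-0.6,0.1],
    [4.0,-0.7,0.2]
  ],
  "twist": [
    [0,0,0],
    [0,0,0],
    [0,0,-0.001],
    [0,0,-0.002],
    [0,0,-0.002]
  ],
  "grip": [0.6,0.6,0.6,0.6,0.6]
}}

```text
time: 10.35
ee_pos: [0.5904, 0.0177, 0.2258]
tcp_rot: [180.0, 0.0, 92.5]
wrist_force: [0.0, 0.7, 0.4]
opening: 0.0511
grasp_force: 0.0
```

>>> {"fn": "move_arm", "kwargs": {
  "offset": [
    [4.5,-0.8,0.2],
    [4.5,-0.9,0.3],
    [4.5,-0.9,0.2],
    [4.5,-0.9,0.3],
    [4.5,-0.7,0.2]
  ],
  "twist": [
    [0,0,-0.003],
    [0,0,-0.002],
    [0,0,-0.003],
    [0,0,-0.003],
    [0,0,-0.003]
  ],
  "grip": [0.6,0.6,0.6,0.6,0.6]
}}

```text
time: 10.85
ee_pos: [0.5361, 0.2418, 0.214]
tcp_rot: [180.0, -0.0, 93.4]
wrist_force: [1.7, -0.6, 0.6]
opening: 0.0515
grasp_force: 0.0
```

>>> {"fn": "move_arm", "kwargs": {
  "offset": [
    [3.8,-0.6,0.2],
    [2.7,-0.5,0.1],
    [1.7,-0.2,0.1],
    [0.7,-0.1,0],
    [0.1,-0.1,0]
  ],
  "twist": [
    [0,0,-0.002],
    [0,0,-0.002],
    [0,0,0],
    [0,0,-0.001],
    [0,0,0]
  ],
  "grip": [0.6,0.6,0.6,0.6,0.6]
}}

```text
time: 11.35
ee_pos: [0.517, 0.3287, 0.2097]
tcp_rot: [-180.0, 0.0, 93.7]
wrist_force: [-0.2, -0.2, 0.0]
opening: 0.0512
grasp_force: 0.0
```

>>> {"fn": "move_arm", "kwargs": {
  "offset": [
    [0,0,0.8],
    [0,0,1.5],
    [0,0,1.5],
    [0,0,0.9],
    [0,0,0.3]
  ],
  "twist": [
    [0,0,0],
    [0,0,0],
    [0,0,0],
    [0,0,0],
    [0,0,0]
  ],
  "grip": [0.6,0.6,0.6,0.6,0.6]
}}

```text
time: 11.85
ee_pos: [0.5171, 0.3272, 0.1586]
tcp_rot: [-179.9, 0.0, 93.6]
wrist_force: [-0.5, -0.1, 0.2]
opening: 0.0513
grasp_force: 0.0
```

Run:
```python
from h import *
a=viewer.camera('scene');b=viewer.camera('top')
o=bot.get_obs();print(o['time'],o['ee_pos'],o['tcp_rot'],o['opening'])
g=[cv2.resize(a['color'][190:290,325:425,::-1],(400,400),interpolation=2),cv2.resize(b['color'][150:250,90:190,::-1],(400,400),interpolation=2)]
cv2.imwrite('pics/f.png',np.hstack(g))
```

```text
11.95 [0.51722175 0.32779878 0.15970979] [-1.79979545e+02  1.28476868e-02  9.36194622e+01] 0.05142521641717599
```

View pics/f.png

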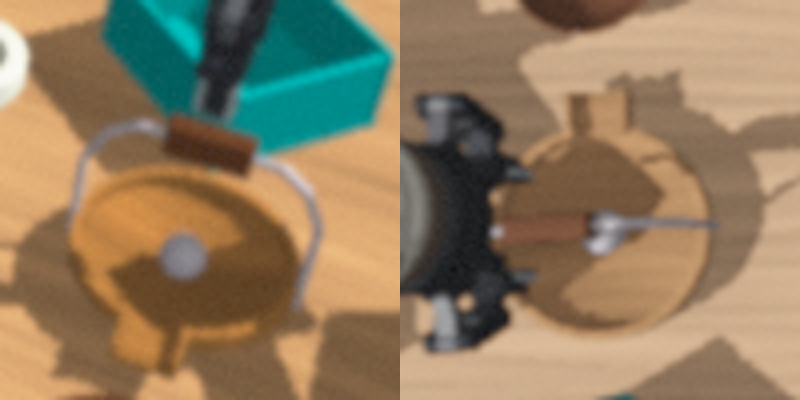

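The fingers straddle the block, centred at row 228 in the top crop. Next I'll lower and close gently.

>>> {"fn": "move_arm", "kwargs": {
  "offset": [
    [0,0,0.5],
    [0,0,0.9],
    [0,0,1.0],
    [0,0,0.6],
    [0,0,0.2]
  ],
  "twist": [
    [0,0,0],
    [0,0,0],
    [0,0,0],
    [0,0,0],
    [0,0,0]
  ],
  "grip": [0.55,0.5,0.45,0.4,0.35]
}}

```text
time: 12.45
ee_pos: [0.5167, 0.3282, 0.1266]
tcp_rot: [-179.9, 0.0, 93.7]
wrist_force: [0.2, 0.1, -0.3]
opening: 0.03
grasp_force: 0.0
```

>>> {"fn": "move_arm", "kwargs": {
  "offset": [
    [0,0,0],
    [0,0,0],
    [0,0,0],
    [0,0,0],
    [0,0,0]
  ],
  "twist": [
    [0,0,0],
    [0,0,0],
    [0,0,0],
    [0,0,0],
    [0,0,0]
  ],
  "grip": [0.3,0.27,0.25,0.23,0.22],
  "force": 60
}}

```text
time: 12.95
ee_pos: [0.5172, 0.3285, 0.1281]
tcp_rot: [180.0, -0.0, 93.7]
wrist_force: [1.0, 0.7, 0.1]
opening: 0.0189
grasp_force: 0.0
```

>>> {"fn": "move_arm", "kwargs": {
  "offset": [
    [0,0,0],
    [0,0,0],
    [0,0,0],
    [0,0,0],
    [0,0,0]
  ],
  "twist": [
    [0,0,0],
    [0,0,0],
    [0,0,0],
    [0,0,0],
    [0,0,0]
  ],
  "grip": [0.21,0.2,0.19,0.18,0.17],
  "force": 60
}}

```text
time: 13.45
ee_pos: [0.5171, 0.3284, 0.1279]
tcp_rot: [180.0, 0.0, 93.7]
wrist_force: [-0.0, 0.8, 0.2]
opening: 0.0142
grasp_force: 0.0
```

>>> {"fn": "move_arm", "kwargs": {
  "offset": [
    [0,0,0],
    [0,0,0],
    [0,0,0],
    [0,0,0],
    [0,0,0]
  ],
  "twist": [
    [0,0,0],
    [0,0,0],
    [0,0,0],
    [0,0,0],
    [0,0,0]
  ],
  "grip": [0.15,0.12,0.08,0.04,0],
  "force": 60
}}

```text
time: 13.95
ee_pos: [0.5172, 0.3284, 0.1279]
tcp_rot: [180.0, -0.0, 93.7]
wrist_force: [0.2, -0.1, -0.1]
opening: 0.0002
grasp_force: 0.0
```

```bash
cat >> h.py <<'E'
def dishlook(a,b):
    r={}
    for t in('dish_grip','dish_spout','ball_center','dish_mid'):
        l=[finder.pinpoint(p,t)[:1] for p in(a,b)]
        if l[0] and l[1]: r[t]=[np.round(v,4) for v in tri(a,l[0][0]['position'],b,l[1][0]['position'])]
        print(t,r.get(t),[[(np.round(x['position'],1).tolist(),round(x['p'],2)) for x in k] for k in l])
    return r
E
python3 - <<'E'
from h import *
a=viewer.camera('scene');b=viewer.camera('top');dishlook(a,b)
o=bot.get_obs();print(o['time'],o['ee_pos'],o['tcp_rot'],o['wrist_force'],o['torque'])
p=np.array([.5172,.3277,o['ee_pos'][2]])
E
```

```text
dish_grip [array([0.5119, 0.3323, 0.1207]), np.float64(0.0038)] [[([379.5, 226.2], 0.82)], [([126.5, 208.7], 0.62)]]
dish_spout [array([0.6198, 0.3325, 0.0242]), np.float64(0.0014)] [[([358.6, 281.3], 0.75)], [([139.0, 170.9], 0.84)]]
ball_center [array([0.5256, 0.3233, 0.0247]), np.float64(0.0)] [[([367.3, 254.5], 0.65)], [([141.9, 204.7], 0.55)]]
dish_mid [array([0.5155, 0.3236, 0.013 ]), np.float64(0.0076)] [[([366.4, 255.2], 0.59)], [([141.8, 209.0], 0.75)]]
14.45 [0.51715905 0.32844954 0.12790446] [ 1.79997229e+02 -1.70197841e-03  9.36671553e+01] [-0.50563395 -0.54683156 -0.49527306] [0.0067868  0.02950726 0.06781046]
```

The fingers shut fully, so they missed the block. I'll look.

Run:
```python
from h import *
a=viewer.camera('scene');b=viewer.camera('top')
c=cloud(a);print(rect(c,.45,.6,.25,.4,.122,.142))
g=[cv2.resize(a['color'][180:290,320:430,::-1],(400,400),interpolation=2),cv2.resize(b['color'][150:250,90:190,::-1],(400,400),interpolation=2)]
cv2.imwrite('pics/g.png',np.hstack(g))
```

```text
(225, array([520.7, 329.2]), array([ 19.2, 104.2]), 3.879323720932007, np.float64(0.1311106647409762))
```

View pics/g.png

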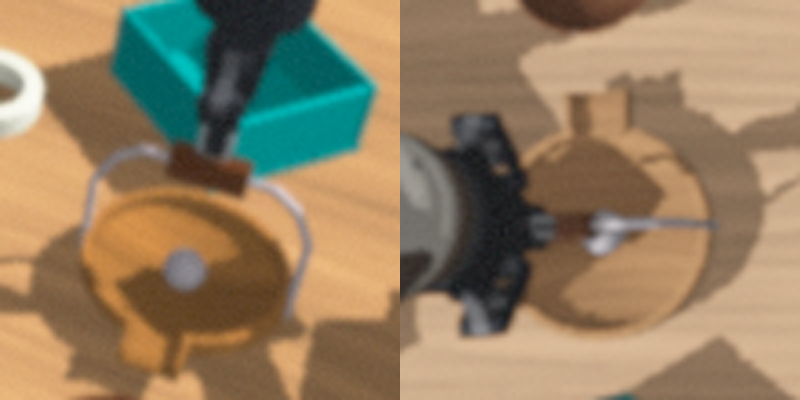

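In both views the closed fingertips seem to sit right above the block: (215,155) in the scene crop and (540,228) in the top crop. I'll check the real tip height with depth.

Run:
```python
from h import *
np.set_printoptions(precision=3,suppress=True)
a=viewer.camera('scene');b=viewer.camera('top')
for p in(a,b):
    c=cloud(p);m=(abs(c[:,0]-.518)<.035)&(abs(c[:,1]-.328)<.04)&(c[:,2]>.1)&(c[:,2]<.22);q=c[m]
    for z in np.arange(.11,.22,.008):
        w=q[(q[:,2]>=z)&(q[:,2]<z+.008)]
        if len(w):print(round(z,3),len(w),w.min(0),w.max(0),w.mean(0))
    print()
# column of scene pixels through finger/block: color+world
for v in range(205,240,2):
    u=378; print(v,[ (a['color'][v,uu].tolist(),dep(a,(uu,v))) for uu in (378,)])
```

```text
0.11 28 [0.524 0.302 0.113] [0.53  0.355 0.118] [0.526 0.328 0.115]
0.118 73 [0.518 0.29  0.118] [0.531 0.367 0.126] [0.526 0.33  0.122]
0.126 67 [0.511 0.289 0.126] [0.529 0.366 0.134] [0.525 0.329 0.13 ]
0.134 89 [0.509 0.302 0.134] [0.529 0.356 0.142] [0.521 0.331 0.136]
0.142 15 [0.513 0.32  0.142] [0.531 0.34  0.15 ] [0.526 0.33  0.147]
0.15 25 [0.522 0.319 0.151] [0.533 0.341 0.158] [0.528 0.331 0.154]
0.158 23 [0.521 0.319 0.158] [0.534 0.341 0.166] [0.528 0.331 0.162]
0.166 15 [0.526 0.321 0.166] [0.535 0.337 0.173] [0.531 0.33  0.169]
0.174 1 [0.532 0.337 0.174] [0.532 0.337 0.174] [0.532 0.337 0.174]
0.182 4 [0.512 0.331 0.183] [0.548 0.343 0.189] [0.534 0.337 0.186]
0.19 15 [0.531 0.323 0.19 ] [0.552 0.344 0.195] [0.547 0.335 0.192]
0.198 4 [0.531 0.341 0.198] [0.533 0.345 0.205] [0.532 0.343 0.202]
0.206 32 [0.51  0.314 0.206] [0.537 0.347 0.214] [0.531 0.332 0.21 ]
0.214 11 [0.525 0.315 0.214] [0.541 0.348 0.22 ] [0.534 0.333 0.217]

0.11 2 [0.514 0.301 0.116] [0.527 0.304 0.117] [0.521 0.302 0.116]
0.118 5 [0.509 0.296 0.12 ] [0.524 0.329 0.126] [0.516 0.306 0.123]
0.12
[... 1045 characters left out ...]
 array([0.562, 0.33 , 0.205]))]
215 [([36, 41, 43], array([0.532, 0.327, 0.173]))]
217 [([36, 35, 39], array([0.532, 0.328, 0.167]))]
219 [([32, 33, 41], array([0.531, 0.329, 0.16 ]))]
221 [([46, 45, 44], array([0.531, 0.33 , 0.154]))]
223 [([76, 62, 59], array([0.526, 0.331, 0.144]))]
225 [([76, 49, 34], array([0.525, 0.332, 0.136]))]
227 [([72, 44, 26], array([0.528, 0.333, 0.133]))]
229 [([72, 42, 26], array([0.525, 0.334, 0.124]))]
231 [([88, 70, 51], array([0.527, 0.335, 0.119]))]
233 [([167, 134, 90], array([0.44 , 0.325, 0.03 ]))]
235 [([172, 119, 67], array([0.448, 0.328, 0.031]))]
237 [([120, 83, 44], array([0.452, 0.329, 0.027]))]
239 [([108, 75, 41], array([0.452, 0.331, 0.02 ]))]
```

The depth readings put the closed fingertips at z≈0.140, just above the block top at 0.137. The reported TCP height is therefore about 3 cm lower than the real one. I'll reopen, go about 3 cm lower while watching the force, and close again.

>>> {"fn": "move_arm", "kwargs": {
  "offset": [
    [0,0,0],
    [0,0,0],
    [0,0,0],
    [0,0,0],
    [0,0,0]
  ],
  "twist": [
    [0,0,0],
    [0,0,0],
    [0,0,0],
    [0,0,0],
    [0,0,0]
  ],
  "grip": [0.6,0.6,0.6,0.6,0.6]
}}

```text
time: 15.15
ee_pos: [0.5172, 0.3284, 0.1279]
tcp_rot: [180.0, -0.0, 93.7]
wrist_force: [-0.1, 0.1, -0.3]
opening: 0.0515
grasp_force: 0.0
```

>>> {"fn": "move_arm", "kwargs": {
  "offset": [
    [0,0,0.3],
    [0,0,0.4],
    [0,0,0.4],
    [0,0,0.4],
    [0,0,0.2]
  ],
  "twist": [
    [0,0,0],
    [0,0,0],
    [0,0,0],
    [0,0,0],
    [0,0,0]
  ],
  "grip": [0.6,0.6,0.6,0.6,0.6]
}}

```text
time: 15.65
ee_pos: [0.5169, 0.3283, 0.1101]
tcp_rot: [-180.0, 0.0, 93.7]
wrist_force: [-0.6, 0.5, 0.7]
opening: 0.0513
grasp_force: 0.0
```

>>> {"fn": "move_arm", "kwargs": {
  "offset": [
    [0,0,0.2],
    [0,0,0.3],
    [0,0,0.4],
    [0,0,0.3],
    [0,0,0.2]
  ],
  "twist": [
    [0,0,0],
    [0,0,0],
    [0,0,0],
    [0,0,0],
    [0,0,0]
  ],
  "grip": [0.55,0.5,0.45,0.4,0.35]
}}

```text
time: 16.15
ee_pos: [0.5171, 0.3284, 0.0965]
tcp_rot: [-180.0, 0.0, 93.7]
wrist_force: [0.0, 0.2, 0.1]
opening: 0.0297
grasp_force: 0.0
```

Run:
```python
from h import *
np.set_printoptions(precision=3,suppress=True)
a=viewer.camera('scene');b=viewer.camera('top')
o=bot.get_obs();print(o['time'],o['ee_pos'],o['opening'],o['wrist_force'])
for p in(a,b):
    c=cloud(p);m=(abs(c[:,0]-.518)<.04)&(abs(c[:,1]-.328)<.04)&(c[:,2]>.07)&(c[:,2]<.21);q=c[m]
    for z in np.arange(.078,.21,.008):
        w=q[(q[:,2]>=z)&(q[:,2]<z+.008)]
        if len(w):print(round(z,3),len(w),w.min(0),w.max(0))
g=[cv2.resize(a['color'][180:290,320:430,::-1],(400,400),interpolation=2),cv2.resize(b['color'][150:250,90:190,::-1],(400,400),interpolation=2)]
cv2.imwrite('pics/i.png',np.hstack(g))
```

```text
16.25 [0.517 0.328 0.097] 0.02958467743375467 [-0.045  0.797 -0.828]
0.11 28 [0.523 0.304 0.111] [0.544 0.355 0.118]
0.118 65 [0.519 0.289 0.118] [0.547 0.367 0.126]
0.126 67 [0.512 0.291 0.126] [0.548 0.366 0.134]
0.134 62 [0.51  0.302 0.134] [0.55  0.356 0.14 ]
0.15 2 [0.54  0.343 0.151] [0.543 0.343 0.157]
0.158 4 [0.502 0.338 0.159] [0.557 0.344 0.162]
0.166 3 [0.543 0.343 0.171] [0.556 0.344 0.174]
0.174 22 [0.529 0.315 0.176] [0.544 0.348 0.182]
0.182 22 [0.525 0.314 0.182] [0.546 0.348 0.19 ]
0.19 19 [0.535 0.314 0.191] [0.547 0.348 0.198]
0.198 29 [0.507 0.31  0.198] [0.555 0.349 0.206]
0.206 16 [0.533 0.313 0.206] [0.558 0.35  0.21 ]
0.11 9 [0.502 0.301 0.114] [0.539 0.33  0.118]
0.118 21 [0.49  0.293 0.119] [0.544 0.331 0.126]
0.126 35 [0.49  0.289 0.126] [0.544 0.333 0.133]
0.134 84 [0.49  0.301 0.134] [0.538 0.331 0.141]
0.142 9 [0.499 0.316 0.142] [0.538 0.321 0.15 ]
0.15 13 [0.487 0.313 0.151] [0.55  0.324 0.158]
0.158 52 [0.48  0.314 0.158] [0.556 0.335 0.166]
0.166 39 [0.478 0.314 0.166] [0.556 0.336 0.174]
0.174 18 [0.492 0.31  0.175] [0.558 0.322 0.182]
0.182 12 [0.494 0.31  0.182] [0.541 0.32  0.189]
0.19 13 [0.492 0.31  0.191] [0.54  0.317 0.197]
0.198 2 [0.497 0.31  0.198] [0.499 0.311 0.201]
0.206 3 [0.488 0.308 0.206] [0.499 0.316 0.21 ]
```

View pics/i.png

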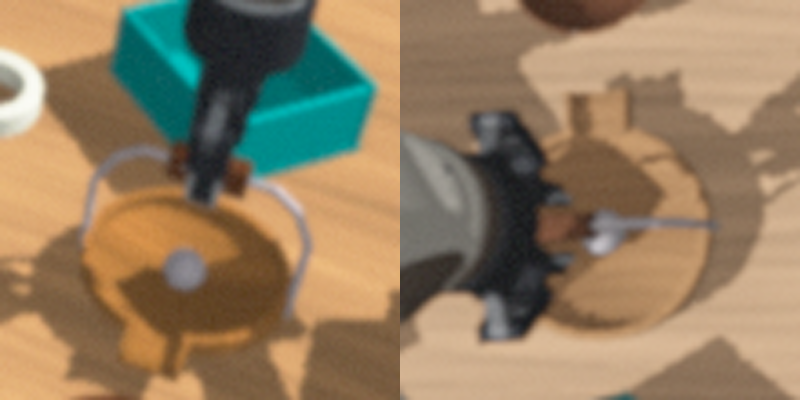

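Now a finger passes in front of the block at (205,185) and the other behind it. I'll close gradually.

>>> {"fn": "move_arm", "kwargs": {
  "offset": [
    [0,0,0.1],
    [0,0,0.1],
    [0,0,0],
    [0,0,0],
    [0,0,0]
  ],
  "twist": [
    [0,0,0],
    [0,0,0],
    [0,0,0],
    [0,0,0],
    [0,0,0]
  ],
  "grip": [0.3,0.27,0.25,0.23,0.22],
  "force": 60
}}

```text
time: 16.75
ee_pos: [0.5172, 0.3284, 0.0949]
tcp_rot: [180.0, -0.0, 93.7]
wrist_force: [0.2, -0.3, -0.2]
opening: 0.0188
grasp_force: 0.0
```

>>> {"fn": "move_arm", "kwargs": {
  "offset": [
    [0,0,0],
    [0,0,0],
    [0,0,0],
    [0,0,0],
    [0,0,0]
  ],
  "twist": [
    [0,0,0],
    [0,0,0],
    [0,0,0],
    [0,0,0],
    [0,0,0]
  ],
  "grip": [0.21,0.2,0.19,0.18,0.17]
}}

```text
time: 17.25
ee_pos: [0.5173, 0.3285, 0.095]
tcp_rot: [180.0, -0.0, 93.7]
wrist_force: [2.1, 0.7, 0.2]
opening: 0.0153
grasp_force: 40.0
```

>>> {"fn": "move_arm", "kwargs": {
  "offset": [
    [0,0,0],
    [0,0,0],
    [0,0,0],
    [0,0,0],
    [0,0,0]
  ],
  "twist": [
    [0,0,0],
    [0,0,0],
    [0,0,0],
    [0,0,0],
    [0,0,0]
  ],
  "grip": [0.15,0.1,0.05,0,0]
}}

```text
time: 17.75
ee_pos: [0.5173, 0.3285, 0.0951]
tcp_rot: [180.0, -0.0, 93.7]
wrist_force: [1.1, 0.1, 2.8]
opening: 0.0151
grasp_force: 59.0
```

Run:
```python
from h import *
np.set_printoptions(precision=3,suppress=True)
a=viewer.camera('scene');b=viewer.camera('top');dishlook(a,b)
o=bot.get_obs();print(o['time'],o['ee_pos'],o['opening'],o['wrist_force'],o['torque'])
p=o['ee_pos']
# lift 5 cm, then settle; then carry to above target
plan(p+[0,0,.10],o['tcp_rot'][2],20)
```

```text
dish_grip [array([0.517, 0.332, 0.128]), np.float64(0.0051)] [[([379.5, 225.1], 0.79)], [([125.9, 206.5], 0.66)]]
dish_spout [array([0.611, 0.334, 0.016]), np.float64(0.0042)] [[([359.3, 281.2], 0.78)], [([138.9, 174.6], 0.97)]]
ball_center [array([0.521, 0.323, 0.021]), np.float64(0.0012)] [[([367.8, 254.2], 0.39)], [([142.5, 206.2], 0.4)]]
dish_mid [array([0.52 , 0.328, 0.02 ]), np.float64(0.0054)] [[([370.4, 254.8], 0.64)], [([141.7, 206.3], 0.65)]]
18.25 [0.517 0.328 0.095] 0.015058506647415967 [ 1.772 -0.045  4.891] [ 0.027 -0.434  0.017]
off [[0.0, 0.0, -0.01], [0.0, 0.0, -0.08], [0.0, 0.0, -0.18], [0.0, 0.0, -0.31], [0.0, 0.0, -0.46]] tw [[0, 0, -0.0], [0, 0, -0.0], [0, 0, -0.0], [0, 0, -0.0], [0, 0, -0.0]]
off [[0.0, 0.0, -0.59], [0.0, 0.0, -0.72], [0.0, 0.0, -0.82], [0.0, 0.0, -0.9], [0.0, 0.0, -0.93]] tw [[0, 0, -0.0], [0, 0, -0.0], [0, 0, -0.0], [0, 0, -0.0], [0, 0, -0.0]]
off [[0.0, 0.0, -0.93], [0.0, 0.0, -0.9], [0.0, 0.0, -0.82], [0.0, 0.0, -0.72], [0.0, 0.0, -0.59]] tw [[0, 0, -0.0], [0, 0, -0.0], [0, 0, -0.0], [0, 0, -0.0], [0, 0, -0.0]]
off [[0.0, 0.0, -0.46], [0.0, 0.0, -0.31], [0.0, 0.0, -0.18], [0.0, 0.0, -0.08], [0.0, 0.0, -0.01]] tw [[0, 0, -0.0], [0, 0, -0.0], [0, 0, -0.0], [0, 0, -0.0], [0, 0, -0.0]]
end [0.517 0.329 0.195] 93.67
```

Gripped: opening 15 mm at 59 N. Now I'll lift smoothly by about 12.5 cm.

>>> {"fn": "move_arm", "kwargs": {
  "offset": [
    [0,0,-0.02],
    [0,0,-0.1],
    [0,0,-0.2],
    [0,0,-0.35],
    [0,0,-0.5]
  ],
  "twist": [
    [0,0,0],
    [0,0,0],
    [0,0,0],
    [0,0,0],
    [0,0,0]
  ],
  "grip": [0,0,0,0,0]
}}

```text
time: 18.75
ee_pos: [0.5166, 0.3282, 0.106]
tcp_rot: [-179.9, 0.0, 93.7]
wrist_force: [0.8, -0.3, -3.8]
opening: 0.015
grasp_force: 58.4
```

>>> {"fn": "move_arm", "kwargs": {
  "offset": [
    [0,0,-0.65],
    [0,0,-0.75],
    [0,0,-0.85],
    [0,0,-0.9],
    [0,0,-0.95]
  ],
  "twist": [
    [0,0,0],
    [0,0,0],
    [0,0,0],
    [0,0,0],
    [0,0,0]
  ],
  "grip": [0,0,0,0,0]
}}

```text
time: 19.25
ee_pos: [0.5172, 0.3285, 0.1486]
tcp_rot: [180.0, -0.0, 93.7]
wrist_force: [0.2, 0.4, -3.7]
opening: 0.0148
grasp_force: 58.5
```

>>> {"fn": "move_arm", "kwargs": {
  "offset": [
    [0,0,-0.95],
    [0,0,-0.95],
    [0,0,-0.95],
    [0,0,-0.9],
    [0,0,-0.85]
  ],
  "twist": [
    [0,0,0],
    [0,0,0],
    [0,0,0],
    [0,0,0],
    [0,0,0]
  ],
  "grip": [0,0,0,0,0]
}}

```text
time: 19.75
ee_pos: [0.5172, 0.3284, 0.1944]
tcp_rot: [180.0, -0.0, 93.7]
wrist_force: [0.7, 0.3, -4.0]
opening: 0.0154
grasp_force: 58.5
```

>>> {"fn": "move_arm", "kwargs": {
  "offset": [
    [0,0,-0.75],
    [0,0,-0.65],
    [0,0,-0.5],
    [0,0,-0.35],
    [0,0,-0.2]
  ],
  "twist": [
    [0,0,0],
    [0,0,0],
    [0,0,0],
    [0,0,0],
    [0,0,0]
  ],
  "grip": [0,0,0,0,0]
}}

```text
time: 20.25
ee_pos: [0.5172, 0.3284, 0.2183]
tcp_rot: [-180.0, -0.0, 93.7]
wrist_force: [0.1, 0.2, -3.2]
opening: 0.0154
grasp_force: 58.5
```

>>> {"fn": "move_arm", "kwargs": {
  "offset": [
    [0,0,-0.1],
    [0,0,-0.02],
    [0,0,0],
    [0,0,0],
    [0,0,0]
  ],
  "twist": [
    [0,0,0],
    [0,0,0],
    [0,0,0],
    [0,0,0],
    [0,0,0]
  ],
  "grip": [0,0,0,0,0]
}}

```text
time: 20.75
ee_pos: [0.5171, 0.3284, 0.2191]
tcp_rot: [-180.0, 0.0, 93.7]
wrist_force: [0.0, -0.8, -3.8]
opening: 0.0152
grasp_force: 58.5
```

Run:
```python
from h import *
np.set_printoptions(precision=4,suppress=True)
a=viewer.camera('scene');b=viewer.camera('top');dishlook(a,b)
o=bot.get_obs();print(o['time'],o['ee_pos'],o['tcp_rot'],o['opening'],o['wrist_force'],o['torque'])
for p in(a,b):
    c=cloud(p);print(rect(c,.42,.62,.23,.43,.148,.17))
g=[cv2.resize(a['color'][150:280,320:450,::-1],(400,400),interpolation=2),cv2.resize(b['color'][150:250,80:180,::-1],(400,400),interpolation=2)]
cv2.imwrite('pics/j.png',np.hstack(g))
```

```text
dish_grip [array([0.5192, 0.3318, 0.2505]), np.float64(0.0172)] [[([391.7, 186.5], 0.82)], [([107.8, 203.0], 0.74)]]
dish_spout [array([0.621 , 0.3289, 0.1431]), np.float64(0.0014)] [[([364.6, 248.2], 0.89)], [([124.4, 164.4], 0.93)]]
ball_center [array([0.5256, 0.3266, 0.1512]), np.float64(0.0086)] [[([375.2, 220.3], 0.55)], [([121.8, 203.8], 0.6)]]
dish_mid [array([0.5257, 0.3266, 0.1511]), np.float64(0.0029)] [[([377.6, 219.9], 0.9)], [([124.2, 202.8], 0.79)]]
21.25 [0.5172 0.3284 0.2193] [179.9993  -0.0015  93.6643] 0.015413307438407181 [-0.3751  0.2507 -4.3779] [-0.0461 -0.0275 -0.0128]
(700, array([525.1, 333.9]), array([165.4, 147.6]), 39.62387466430664, np.float64(0.15488261711497342))
(585, array([530. , 312.8]), array([171.2, 124.8]), 0.3255594074726105, np.float64(0.15648818259722863))
```

View pics/j.png

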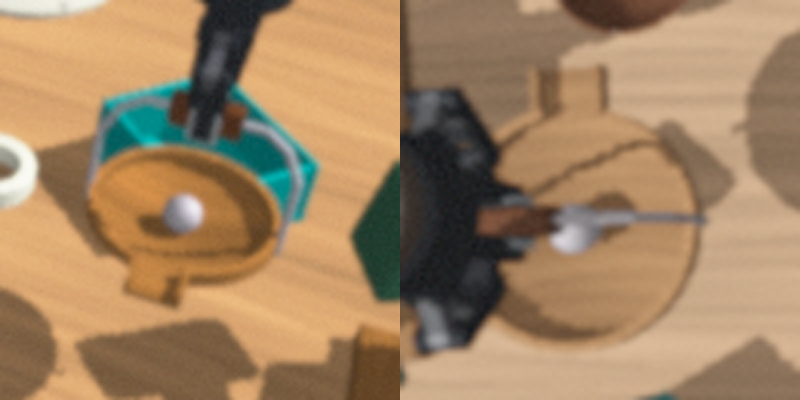

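The dish is held level with the ball near the middle. Next I'll plan the carry and turn.

```bash
python3 -c "
from h import *
plan([.555,.139,.2193],2.35,35,dp=2)"
```

```text
off [[-0.0, 0.0, -0.0], [-0.03, 0.0, -0.0], [-0.08, 0.01, -0.0], [-0.13, 0.02, -0.0], [-0.2, 0.04, -0.0]] tw [[0, 0, 0.0], [0, 0, 0.003], [0, 0, 0.006], [0, 0, 0.011], [0, 0, 0.017]]
off [[-0.29, 0.04, -0.0], [-0.37, 0.08, -0.0], [-0.46, 0.1, -0.0], [-0.54, 0.15, -0.0], [-0.62, 0.2, -0.0]] tw [[0, 0, 0.024], [0, 0, 0.031], [0, 0, 0.039], [0, 0, 0.046], [0, 0, 0.054]]
off [[-0.68, 0.26, -0.0], [-0.73, 0.33, -0.0], [-0.77, 0.41, -0.0], [-0.79, 0.49, -0.0], [-0.78, 0.58, -0.0]] tw [[0, 0, 0.06], [0, 0, 0.066], [0, 0, 0.072], [0, 0, 0.077], [0, 0, 0.08]]
off [[-0.76, 0.67, -0.0], [-0.71, 0.74, -0.0], [-0.66, 0.8, -0.0], [-0.57, 0.85, -0.0], [-0.5, 0.88, -0.0]] tw [[0, 0, 0.083], [0, 0, 0.085], [0, 0, 0.086], [0, 0, 0.084], [0, 0, 0.083]]
off [[-0.41, 0.88, -0.0], [-0.31, 0.87, -0.0], [-0.24, 0.84, -0.0], [-0.16, 0.79, -0.0], [-0.1, 0.73, -0.0]] tw [[0, 0, 0.081], [0, 0, 0.076], [0, 0, 0.072], [0, 0, 0.067], [0, 0, 0.06]]
off [[-0.05, 0.64, -0.0], [-0.01, 0.56, -0.0], [0.01, 0.47, -0.0], [0.03, 0.38, -0.0], [0.03, 0.29, -0.0]] tw [[0, 0, 0.054], [0, 0, 0.046], [0, 0, 0.038], [0, 0, 0.032], [0, 0, 0.024]]
off [[0.02, 0.2, -0.0], [0.02, 0.14, -0.0], [0.01, 0.07, -0.0], [0.0, 0.03, -0.0], [0.0, 0.0, -0.0]] tw [[0, 0, 0.017], [0, 0, 0.011], [0, 0, 0.006], [0, 0, 0.002], [0, 0, 0.001]]
end [0.555  0.139  0.2193] 2.33
```

>>> {"fn": "move_arm", "kwargs": {
  "offset": [
    [0,0,0],
    [-0.03,0,0],
    [-0.08,0.01,0],
    [-0.13,0.02,0],
    [-0.2,0.04,0]
  ],
  "twist": [
    [0,0,0],
    [0,0,0.003],
    [0,0,0.006],
    [0,0,0.011],
    [0,0,0.017]
  ],
  "grip": [0,0,0,0,0]
}}

```text
time: 21.75
ee_pos: [0.5181, 0.324, 0.2193]
tcp_rot: [-180.0, 0.0, 91.5]
wrist_force: [0.5, -0.1, -3.7]
opening: 0.0152
grasp_force: 58.5
```

>>> {"fn": "move_arm", "kwargs": {
  "offset": [
    [-0.29,0.04,0],
    [-0.37,0.08,0],
    [-0.46,0.1,0],
    [-0.54,0.15,0],
    [-0.62,0.2,0]
  ],
  "twist": [
    [0,0,0.024],
    [0,0,0.031],
    [0,0,0.039],
    [0,0,0.046],
    [0,0,0.054]
  ],
  "grip": [0,0,0,0,0]
}}

```text
time: 22.25
ee_pos: [0.5227, 0.3006, 0.2193]
tcp_rot: [180.0, 0.0, 80.2]
wrist_force: [0.4, 0.7, -4.3]
opening: 0.0152
grasp_force: 58.4
```

>>> {"fn": "move_arm", "kwargs": {
  "offset": [
    [-0.68,0.26,0],
    [-0.73,0.33,0],
    [-0.77,0.41,0],
    [-0.79,0.49,0],
    [-0.78,0.58,0]
  ],
  "twist": [
    [0,0,0.06],
    [0,0,0.066],
    [0,0,0.072],
    [0,0,0.077],
    [0,0,0.08]
  ],
  "grip": [0,0,0,0,0]
}}

```text
time: 22.75
ee_pos: [0.5311, 0.2581, 0.2193]
tcp_rot: [180.0, -0.0, 59.8]
wrist_force: [-0.2, -0.1, -3.8]
opening: 0.0152
grasp_force: 58.4
```

>>> {"fn": "move_arm", "kwargs": {
  "offset": [
    [-0.76,0.67,0],
    [-0.71,0.74,0],
    [-0.66,0.8,0],
    [-0.57,0.85,0],
    [-0.5,0.88,0]
  ],
  "twist": [
    [0,0,0.083],
    [0,0,0.085],
    [0,0,0.086],
    [0,0,0.084],
    [0,0,0.083]
  ],
  "grip": [0,0,0,0,0]
}}

```text
time: 23.25
ee_pos: [0.5412, 0.2079, 0.2193]
tcp_rot: [180.0, -0.0, 35.7]
wrist_force: [0.1, 0.3, -4.0]
opening: 0.015
grasp_force: 58.4
```

>>> {"fn": "move_arm", "kwargs": {
  "offset": [
    [-0.41,0.88,0],
    [-0.31,0.87,0],
    [-0.24,0.84,0],
    [-0.16,0.79,0],
    [-0.1,0.73,0]
  ],
  "twist": [
    [0,0,0.081],
    [0,0,0.076],
    [0,0,0.072],
    [0,0,0.067],
    [0,0,0.06]
  ],
  "grip": [0,0,0,0,0]
}}

```text
time: 23.75
ee_pos: [0.5512, 0.1601, 0.2194]
tcp_rot: [-179.7, -0.0, 16.0]
wrist_force: [0.7, 0.8, -3.7]
opening: 0.0148
grasp_force: 58.5
```

>>> {"fn": "move_arm", "kwargs": {
  "offset": [
    [-0.05,0.64,0],
    [-0.01,0.56,0],
    [0.01,0.47,0],
    [0.03,0.38,0],
    [0.03,0.29,0]
  ],
  "twist": [
    [0,0,0.054],
    [0,0,0.046],
    [0,0,0.038],
    [0,0,0.032],
    [0,0,0.024]
  ],
  "grip": [0,0,0,0,0]
}}

```text
time: 24.25
ee_pos: [0.565, 0.0969, 0.2189]
tcp_rot: [-178.0, 0.2, 8.7]
wrist_force: [0.2, 0.2, -3.0]
opening: 0.015
grasp_force: 58.6
```

>>> {"fn": "move_arm", "kwargs": {
  "offset": [
    [0.02,0.2,0],
    [0.02,0.14,0],
    [0.01,0.07,0],
    [0,0.03,0],
    [0,0,0]
  ],
  "twist": [
    [0,0,0.017],
    [0,0,0.011],
    [0,0,0.006],
    [0,0,0.002],
    [0,0,0.001]
  ],
  "grip": [0,0,0,0,0]
}}

```text
time: 24.75
ee_pos: [0.5669, 0.0864, 0.2187]
tcp_rot: [-177.7, 0.3, 7.4]
wrist_force: [0.6, 0.3, -3.8]
opening: 0.0151
grasp_force: 58.6
```

>>> {"fn": "move_arm", "kwargs": {
  "offset": [
    [0,0,0],
    [0,0,0],
    [0,0,0],
    [0,0,0],
    [0,0,0]
  ],
  "twist": [
    [0,0,0],
    [0,0,0],
    [0,0,0],
    [0,0,0],
    [0,0,0]
  ],
  "grip": [0,0,0,0,0]
}}

```text
time: 25.25
ee_pos: [0.567, 0.0862, 0.2188]
tcp_rot: [-177.7, 0.3, 7.4]
wrist_force: [-0.2, -0.5, -3.3]
opening: 0.0154
grasp_force: 58.6
```

Run:
```python
from h import *
np.set_printoptions(precision=4,suppress=True)
a=viewer.camera('scene');b=viewer.camera('top');dishlook(a,b)
o=bot.get_obs();print(o['time'],o['ee_pos'],o['tcp_rot'],o['opening'],o['wrist_force'],o['torque'])
for p in(a,b):
    c=cloud(p);print('crate',rect(c,.45,.68,-.06,.14,.097,.110))
    # dish wood: bright points z .13-.165
    print('dish',rect(c,.46,.66,-.02,.24,.136,.165))
    q=c[(abs(c[:,0]-.555)<.09)&(abs(c[:,1]-.13)<.12)&(c[:,2]>.145)&(c[:,2]<.165)]
    # rim plane fit from high points
    A=np.c_[q[:,:2]-[.555,.138],np.ones(len(q))]; print(len(q),q.min(0),q.max(0))
    w=[finder.pinpoint(p,'crate')[:3]];print([(np.round(x['position'],1).tolist(),round(x['p'],2)) for x in w[0]])
cv2.imwrite('pics/k.png',np.hstack([cv2.resize(a['color'][120:280,200:360,::-1],(400,400),interpolation=2),cv2.resize(b['color'][130:250,150:270,::-1],(400,400),interpolation=2)]))
```

```text
dish_grip None [[([283.2, 164.5], 0.9)], []]
dish_spout [array([ 0.5806, -0.012 ,  0.1407]), np.float64(0.0023)] [[([246.3, 193.1], 0.75)], [([264.2, 179.8], 0.61)]]
ball_center None [[([275.7, 199.7], 0.59)], []]
dish_mid None [[([282.4, 200.1], 0.85)], []]
25.75 [0.567  0.0861 0.2188] [-177.6574    0.2742    7.4194] 0.014982454980588884 [-0.002  -0.3731 -4.3773] [-0.0433 -0.0026  0.0218]
crate (349, array([562. ,  41.2]), array([141.1, 160.4]), 1.908490538597107, np.float64(0.103042539623864))
dish (1711, array([572. ,  84.6]), array([150.6, 161.9]), 45.710113525390625, np.float64(0.14387431979473975))
739 [0.4913 0.0105 0.145 ] [0.6441 0.1648 0.1646]
[([385.1, 205.8], 0.92), ([271.5, 224.2], 0.87), ([197.8, 151.8], 0.59)]
crate (347, array([560.5,  -3.6]), array([140. ,  74.2]), 2.282029151916504, np.float64(0.10470294580081607))
dish (370, array([568.5,  15. ]), array([94.8, 47.4]), 6.174051284790039, np.float64(0.14351155111547637))
78 [0.5191 0.0118 0.145 ] [0.6142 0.0361 0.1568]
[([399.6, 277.1], 0.93), ([153.0, 285.7], 0.93), ([242.7, 190.5], 0.69)]
```

View pics/k.png

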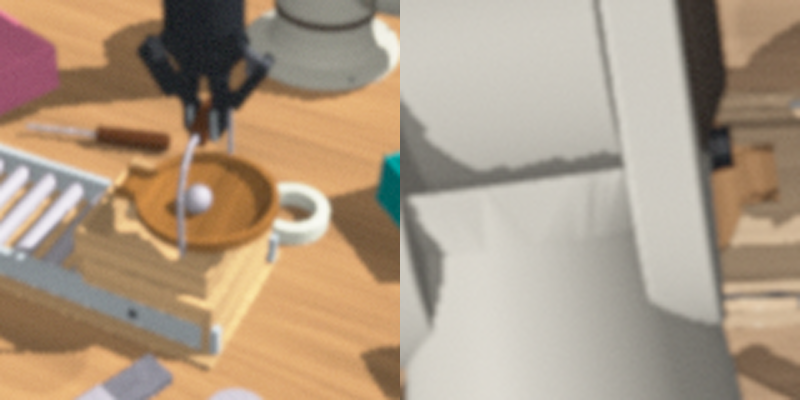

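The carry ended 5 cm too far, with a 2.3° tilt and a yaw of 7.4°, so something limited the later rows. The picture shows the dish clear above the crate with the ball still near the middle, at (198,197) in the left crop. I'll check the joints.

Run:
```python
from h import *
np.set_printoptions(precision=3,suppress=True)
o=bot.get_obs()
for k in('time','q','qd','ee_pos','tcp_rot','torque'):print(k,o[k])
A=R.from_euler('xyz',o['tcp_rot'],degrees=True).as_matrix()
print(A)
```

```text
time 25.85
q [  7.423   8.567  14.083  95.791   2.343 180.   ]
qd [-0.026  0.028 -0.088 -0.174 -0.025  0.056]
ee_pos [0.567 0.086 0.219]
tcp_rot [-177.657    0.275    7.422]
torque [-0.003 -0.081 -0.027]
[[ 0.992  0.129 -0.01 ]
 [ 0.129 -0.991  0.04 ]
 [-0.005 -0.041 -0.999]]
```

The cause is joint 6 at its +180° limit. The goal heading can still be reached the other way round: turn counter-clockwise about 355° to end at q6≈-168°. First I'll level and ease off the limit, then return to the target spot.

>>> {"fn": "move_arm", "kwargs": {
  "offset": [
    [0,0,0],
    [0,0,0],
    [0,0,0],
    [0,0,0],
    [0,0,0]
  ],
  "twist": [
    [-0.002,0,-0.005],
    [-0.004,0,-0.01],
    [-0.005,0.001,-0.015],
    [-0.005,0.001,-0.02],
    [-0.005,0.001,-0.02]
  ],
  "grip": [0,0,0,0,0]
}}

```text
time: 26.35
ee_pos: [0.567, 0.0862, 0.2187]
tcp_rot: [-178.9, -0.0, 11.5]
wrist_force: [0.3, -0.6, -4.3]
opening: 0.0154
grasp_force: 58.6
```

>>> {"fn": "move_arm", "kwargs": {
  "offset": [
    [0,0,0],
    [0,0,0],
    [0,0,0],
    [0,0,0],
    [0,0,0]
  ],
  "twist": [
    [-0.005,0.001,-0.02],
    [-0.005,0.001,-0.02],
    [-0.004,0,-0.02],
    [-0.004,0,-0.02],
    [-0.002,0,-0.02]
  ],
  "grip": [0,0,0,0,0]
}}

```text
time: 26.85
ee_pos: [0.567, 0.0862, 0.2188]
tcp_rot: [180.0, -0.2, 17.3]
wrist_force: [0.3, -0.0, -4.0]
opening: 0.0155
grasp_force: 58.6
```

Run:
```python
from h import *
np.set_printoptions(precision=3,suppress=True)
o=bot.get_obs()
for k in('time','q','ee_pos','tcp_rot'):print(k,o[k])
A=R.from_euler('xyz',o['tcp_rot'],degrees=True).as_matrix(); print('level twist',np.cross([0,0,1],A.T@[0,0,-1]))
a=viewer.camera('scene')
for t in('ball_center','dish_mid'):print([(np.round(x['position'],1).tolist(),round(x['p'],2)) for x in finder.pinpoint(a,t)[:2]])
```

```text
time 26.85
q [  8.644   8.095  13.583  95.308   0.004 171.39 ]
ee_pos [0.567 0.086 0.219]
tcp_rot [179.977  -0.178  17.253]
level twist [ 0.    -0.003  0.   ]
[([275.0, 200.5], 0.43)]
[([280.5, 199.7], 0.79)]
```

Level again, at q6 = 171. Now I'll rotate the long way in place, smoothly.

>>> {"fn": "move_arm", "kwargs": {
  "offset": [
    [0,0,0],
    [0,0,0],
    [0,0,0],
    [0,0,0],
    [0,0,0]
  ],
  "twist": [
    [0,-0.001,-0.02],
    [0,-0.001,-0.04],
    [0,-0.001,-0.06],
    [0,0,-0.08],
    [0,0,-0.1]
  ],
  "grip": [0,0,0,0,0]
}}

```text
time: 27.5
ee_pos: [0.567, 0.0861, 0.2187]
tcp_rot: [180.0, 0.0, 34.6]
wrist_force: [0.2, -0.1, -3.1]
opening: 0.0148
grasp_force: 58.6
```

>>> {"fn": "move_arm", "kwargs": {
  "offset": [
    [0,0,0],
    [0,0,0],
    [0,0,0],
    [0,0,0],
    [0,0,0]
  ],
  "twist": [
    [0,0,-0.1],
    [0,0,-0.1],
    [0,0,-0.1],
    [0,0,-0.1],
    [0,0,-0.1]
  ],
  "grip": [0,0,0,0,0]
}}

```text
time: 28.0
ee_pos: [0.567, 0.0861, 0.2187]
tcp_rot: [180.0, 0.0, 63.3]
wrist_force: [-0.4, 0.4, -4.7]
opening: 0.0151
grasp_force: 58.6
```

>>> {"fn": "move_arm", "kwargs": {
  "offset": [
    [0,0,0],
    [0,0,0],
    [0,0,0],
    [0,0,0],
    [0,0,0]
  ],
  "twist": [
    [0,0,-0.1],
    [0,0,-0.1],
    [0,0,-0.1],
    [0,0,-0.1],
    [0,0,-0.1]
  ],
  "grip": [0,0,0,0,0]
}}

```text
time: 28.5
ee_pos: [0.567, 0.0861, 0.2187]
tcp_rot: [180.0, 0.0, 91.9]
wrist_force: [0.4, 0.5, -3.6]
opening: 0.0152
grasp_force: 58.6
```

>>> {"fn": "move_arm", "kwargs": {
  "offset": [
    [0,0,0],
    [0,0,0],
    [0,0,0],
    [0,0,0],
    [0,0,0]
  ],
  "twist": [
    [0,0,-0.1],
    [0,0,-0.1],
    [0,0,-0.1],
    [0,0,-0.1],
    [0,0,-0.1]
  ],
  "grip": [0,0,0,0,0]
}}

```text
time: 29.0
ee_pos: [0.567, 0.0861, 0.2187]
tcp_rot: [-180.0, 0.0, 120.6]
wrist_force: [-0.2, 0.2, -3.2]
opening: 0.0151
grasp_force: 58.6
```

Run:
```python
from h import *
np.set_printoptions(precision=3,suppress=True)
o=bot.get_obs()
for k in('time','q','ee_pos','tcp_rot'):print(k,o[k])
a=viewer.camera('scene')
for t in('ball_center','dish_mid'):print([(np.round(x['position'],1).tolist(),round(x['p'],2)) for x in finder.pinpoint(a,t)[:2]])
```

```text
time 29.0
q [ 8.645  8.287 13.796 95.506 -0.016 68.08 ]
ee_pos [0.567 0.086 0.219]
tcp_rot [-179.996    0.016  120.565]
[([276.9, 203.0], 0.53), ([268.8, 224.0], 0.45)]
[([279.1, 200.1], 0.79)]
```

>>> {"fn": "move_arm", "kwargs": {
  "offset": [
    [0,0,0],
    [0,0,0],
    [0,0,0],
    [0,0,0],
    [0,0,0]
  ],
  "twist": [
    [0,0,-0.04],
    [0,0,-0.06],
    [0,0,-0.08],
    [0,0,-0.1],
    [0,0,-0.1]
  ],
  "grip": [0,0,0,0,0]
}}

```text
time: 29.65
ee_pos: [0.567, 0.0862, 0.2187]
tcp_rot: [-180.0, 0.0, 142.1]
wrist_force: [-0.1, -0.7, -3.3]
opening: 0.0152
grasp_force: 58.6
```

>>> {"fn": "move_arm", "kwargs": {
  "offset": [
    [0,0,0],
    [0,0,0],
    [0,0,0],
    [0,0,0],
    [0,0,0]
  ],
  "twist": [
    [0,0,-0.1],
    [0,0,-0.1],
    [0,0,-0.1],
    [0,0,-0.1],
    [0,0,-0.1]
  ],
  "grip": [0,0,0,0,0]
}}

```text
time: 30.15
ee_pos: [0.567, 0.0861, 0.2188]
tcp_rot: [-180.0, 0.0, 170.8]
wrist_force: [0.7, 0.5, -3.8]
opening: 0.0153
grasp_force: 58.6
```

>>> {"fn": "move_arm", "kwargs": {
  "offset": [
    [0,0,0],
    [0,0,0],
    [0,0,0],
    [0,0,0],
    [0,0,0]
  ],
  "twist": [
    [0,0,-0.1],
    [0,0,-0.1],
    [0,0,-0.1],
    [0,0,-0.1],
    [0,0,-0.1]
  ],
  "grip": [0,0,0,0,0]
}}

```text
time: 30.65
ee_pos: [0.567, 0.0861, 0.2188]
tcp_rot: [-180.0, 0.0, -160.6]
wrist_force: [-0.7, -0.1, -4.0]
opening: 0.0149
grasp_force: 58.6
```

>>> {"fn": "move_arm", "kwargs": {
  "offset": [
    [0,0,0],
    [0,0,0],
    [0,0,0],
    [0,0,0],
    [0,0,0]
  ],
  "twist": [
    [0,0,-0.1],
    [0,0,-0.1],
    [0,0,-0.1],
    [0,0,-0.1],
    [0,0,-0.1]
  ],
  "grip": [0,0,0,0,0]
}}

```text
time: 31.15
ee_pos: [0.567, 0.0861, 0.2188]
tcp_rot: [-180.0, -0.0, -131.9]
wrist_force: [0.4, 0.2, -3.5]
opening: 0.0146
grasp_force: 58.6
```

>>> {"fn": "move_arm", "kwargs": {
  "offset": [
    [0,0,0],
    [0,0,0],
    [0,0,0],
    [0,0,0],
    [0,0,0]
  ],
  "twist": [
    [0,0,-0.1],
    [0,0,-0.1],
    [0,0,-0.1],
    [0,0,-0.1],
    [0,0,-0.1]
  ],
  "grip": [0,0,0,0,0]
}}

```text
time: 31.65
ee_pos: [0.567, 0.0862, 0.2188]
tcp_rot: [-180.0, -0.0, -103.3]
wrist_force: [0.5, -0.5, -4.5]
opening: 0.0149
grasp_force: 58.6
```

>>> {"fn": "move_arm", "kwargs": {
  "offset": [
    [0,0,0],
    [0,0,0],
    [0,0,0],
    [0,0,0],
    [0,0,0]
  ],
  "twist": [
    [0,0,-0.1],
    [0,0,-0.1],
    [0,0,-0.1],
    [0,0,-0.1],
    [0,0,-0.1]
  ],
  "grip": [0,0,0,0,0]
}}

```text
time: 32.15
ee_pos: [0.567, 0.0861, 0.2187]
tcp_rot: [-180.0, -0.0, -74.6]
wrist_force: [-0.6, 0.5, -3.6]
opening: 0.0151
grasp_force: 58.6
```

>>> {"fn": "move_arm", "kwargs": {
  "offset": [
    [0,0,0],
    [0,0,0],
    [0,0,0],
    [0,0,0],
    [0,0,0]
  ],
  "twist": [
    [0,0,-0.1],
    [0,0,-0.1],
    [0,0,-0.1],
    [0,0,-0.1],
    [0,0,-0.1]
  ],
  "grip": [0,0,0,0,0]
}}

```text
time: 32.65
ee_pos: [0.567, 0.0862, 0.2187]
tcp_rot: [180.0, -0.0, -46.0]
wrist_force: [0.0, -0.1, -3.8]
opening: 0.0148
grasp_force: 58.6
```

Run:
```python
from h import *
np.set_printoptions(precision=3,suppress=True)
o=bot.get_obs()
for k in('time','q','ee_pos','tcp_rot'):print(k,o[k])
```

```text
time 32.65
q [   8.648    8.287   13.794   95.504   -0.016 -125.365]
ee_pos [0.567 0.086 0.219]
tcp_rot [179.993  -0.015 -45.987]
```

>>> {"fn": "move_arm", "kwargs": {
  "offset": [
    [0,0,0],
    [0,0,0],
    [0,0,0],
    [0,0,0],
    [0,0,0]
  ],
  "twist": [
    [0,0,-0.1],
    [0,0,-0.1],
    [0,0,-0.1],
    [0,0,-0.1],
    [0,0,-0.1]
  ],
  "grip": [0,0,0,0,0]
}}

```text
time: 33.15
ee_pos: [0.567, 0.0862, 0.2187]
tcp_rot: [180.0, -0.0, -17.3]
wrist_force: [0.8, 0.9, -4.3]
opening: 0.0152
grasp_force: 58.6
```

>>> {"fn": "move_arm", "kwargs": {
  "offset": [
    [0,0,0],
    [0,0,0],
    [0,0,0],
    [0,0,0],
    [0,0,0]
  ],
  "twist": [
    [0,0,-0.1],
    [0,0,-0.09],
    [0,0,-0.08],
    [0,0,-0.05],
    [0,0,-0.024]
  ],
  "grip": [0,0,0,0,0]
}}

```text
time: 33.65
ee_pos: [0.567, 0.0862, 0.2187]
tcp_rot: [180.0, -0.0, 2.3]
wrist_force: [-1.1, -0.6, -3.4]
opening: 0.015
grasp_force: 58.6
```

Run:
```python
from h import *
np.set_printoptions(precision=3,suppress=True)
o=bot.get_obs()
for k in('time','q','ee_pos','tcp_rot'):print(k,o[k])
a=viewer.camera('scene')
for t in('ball_center','dish_mid'):print([(np.round(x['position'],1).tolist(),round(x['p'],2)) for x in finder.pinpoint(a,t)[:2]])
plan([.555,.139,.216],2.35,20,dp=2)
```

```text
time 33.65
q [   8.649    8.285   13.793   95.505   -0.016 -173.606]
ee_pos [0.567 0.086 0.219]
tcp_rot [179.985  -0.004   2.255]
[([274.7, 200.3], 0.43)]
[([281.7, 200.7], 0.71)]
off [[-0.0, -0.01, 0.0], [-0.01, -0.04, 0.0], [-0.02, -0.09, 0.01], [-0.03, -0.17, 0.01], [-0.04, -0.24, 0.01]] tw [[0, 0, -0.0], [0, 0, -0.0], [0, 0, -0.0], [0, 0, -0.0], [0, 0, -0.0]]
off [[-0.06, -0.32, 0.01], [-0.07, -0.38, 0.02], [-0.09, -0.44, 0.03], [-0.08, -0.48, 0.02], [-0.1, -0.49, 0.03]] tw [[0, 0, -0.001], [0, 0, 0.0], [0, 0, 0.0], [0, 0, -0.0], [0, 0, -0.001]]
off [[-0.09, -0.5, 0.02], [-0.09, -0.48, 0.03], [-0.08, -0.44, 0.02], [-0.07, -0.38, 0.02], [-0.06, -0.32, 0.02]] tw [[0, 0, 0.0], [0, 0, -0.0], [0, 0, -0.0], [0, 0, -0.001], [0, 0, 0.0]]
off [[-0.04, -0.24, 0.01], [-0.03, -0.17, 0.01], [-0.02, -0.09, 0.0], [-0.01, -0.04, 0.0], [-0.0, -0.01, 0.0]] tw [[0, 0, 0.0], [0, 0, 0.0], [0, 0, -0.0], [0, 0, -0.0], [0, 0, -0.0]]
end [0.555 0.139 0.216] 2.35
```

>>> {"fn": "move_arm", "kwargs": {
  "offset": [
    [0,-0.01,0],
    [-0.01,-0.04,0],
    [-0.02,-0.09,0.01],
    [-0.03,-0.17,0.01],
    [-0.04,-0.24,0.01]
  ],
  "twist": [
    [0,0,0],
    [0,0,0],
    [0,0,0],
    [0,0,0],
    [0,0,0]
  ],
  "grip": [0,0,0,0,0]
}}

```text
time: 34.3
ee_pos: [0.5657, 0.0918, 0.2184]
tcp_rot: [180.0, -0.0, 2.3]
wrist_force: [-0.3, 0.5, -4.0]
opening: 0.0152
grasp_force: 58.6
```

>>> {"fn": "move_arm", "kwargs": {
  "offset": [
    [-0.06,-0.32,0.01],
    [-0.07,-0.38,0.02],
    [-0.09,-0.44,0.03],
    [-0.08,-0.48,0.02],
    [-0.1,-0.49,0.03]
  ],
  "twist": [
    [0,0,-0.001],
    [0,0,0],
    [0,0,0],
    [0,0,0],
    [0,0,-0.001]
  ],
  "grip": [0,0,0,0,0]
}}

```text
time: 34.8
ee_pos: [0.5608, 0.113, 0.2173]
tcp_rot: [180.0, -0.0, 2.4]
wrist_force: [1.2, 0.1, -4.0]
opening: 0.015
grasp_force: 58.6
```

>>> {"fn": "move_arm", "kwargs": {
  "offset": [
    [-0.09,-0.5,0.02],
    [-0.09,-0.48,0.03],
    [-0.08,-0.44,0.02],
    [-0.07,-0.38,0.02],
    [-0.06,-0.32,0.02]
  ],
  "twist": [
    [0,0,0],
    [0,0,0],
    [0,0,0],
    [0,0,0],
    [0,0,0]
  ],
  "grip": [0,0,0,0,0]
}}

```text
time: 35.3
ee_pos: [0.556, 0.1339, 0.2162]
tcp_rot: [180.0, -0.0, 2.4]
wrist_force: [1.3, 0.1, -3.7]
opening: 0.0152
grasp_force: 58.6
```

>>> {"fn": "move_arm", "kwargs": {
  "offset": [
    [-0.04,-0.24,0.01],
    [-0.03,-0.17,0.01],
    [-0.02,-0.09,0],
    [-0.01,-0.04,0],
    [0,-0.01,0]
  ],
  "twist": [
    [0,0,0],
    [0,0,0],
    [0,0,0],
    [0,0,0],
    [0,0,0]
  ],
  "grip": [0,0,0,0,0]
}}

```text
time: 35.8
ee_pos: [0.5549, 0.139, 0.216]
tcp_rot: [180.0, -0.0, 2.4]
wrist_force: [-0.3, -0.9, -4.6]
opening: 0.0148
grasp_force: 58.6
```

Run:
```python
from h import *
np.set_printoptions(precision=4,suppress=True)
a=viewer.camera('scene');b=viewer.camera('top');dishlook(a,b)
o=bot.get_obs();print(o['time'],o['q'],o['ee_pos'],o['tcp_rot'],o['wrist_force'],o['torque'])
for p in(a,b):
    c=cloud(p);print('crate',rect(c,.45,.68,-.06,.14,.097,.110))
    q=c[(abs(c[:,0]-.558)<.03)&(c[:,1]>.02)&(c[:,1]<.062)&(c[:,2]>.125)&(c[:,2]<.16)]
    if len(q):print('spout',len(q),q.min(0),q.max(0))
    print('jar etc',{t:np.round(atz(p,finder.pinpoint(p,t)[0]['position'],0),3) for t in('tape','offcut','bowl','glue') if finder.pinpoint(p,t)})
c=cloud(a)  # rim ring heights for tilt: ring 66..76 mm about dish axis
d=c[:,:2]-[.556,.139];r=np.hypot(*d.T);m=(r>.064)&(r<.076)&(c[:,2]>.142)&(c[:,2]<.165);q=c[m]
for k in range(8):
    an=np.degrees(np.arctan2(d[m][:,1],d[m][:,0]))%360//45==k
    if an.sum():print(k*45,an.sum(),np.percentile(q[an,2],90))
cv2.imwrite('pics/l.png',np.hstack([cv2.resize(a['color'][130:270,240:380,::-1],(400,400),interpolation=2),cv2.resize(b['color'][130:250,150:270,::-1],(400,400),interpolation=2)]))
```

```text
dish_grip [array([0.5587, 0.139 , 0.2428]), np.float64(0.0063)] [[([304.3, 174.5], 0.65)], [([196.1, 185.2], 0.91)]]
dish_spout [array([0.5607, 0.0402, 0.1421]), np.float64(0.002)] [[([266.9, 194.5], 0.88)], [([242.9, 188.0], 0.69)]]
ball_center None [[([297.5, 205.7], 0.47)], []]
dish_mid [array([0.5608, 0.138 , 0.1523]), np.float64(0.0103)] [[([302.2, 203.2], 0.87)], [([203.8, 187.1], 0.78)]]
36.3 [  14.0712    8.0142   13.1891   95.1685   -0.0175 -168.3447] [0.5549 0.139  0.216 ] [179.9841  -0.0099   2.4159] [-0.1461  0.4735 -4.088 ] [ 0.0582 -0.0129 -0.0293]
crate (408, array([561.4,  40.8]), array([141.9, 160.3]), 2.6064040660858154, np.float64(0.102830087412834))
spout 108 [0.5377 0.0412 0.139 ] [0.5825 0.0619 0.1554]
jar etc {'offcut': array([0.379, 0.001, 0.   ]), 'bowl': array([0.718, 0.343, 0.   ]), 'glue': array([ 0.774, -0.135,  0.   ])}
crate (522, array([558.9,  34.4]), array([140.2, 150.5]), 2.276027202606201, np.float64(0.10478093586879661))
spout 155 [0.5361 0.0409 0.1397] [0.5775 0.0612 0.1566]
jar etc {'tape': array([0.401, 0.114, 0.   ]), 'offcut': array([ 0.387, -0.001,  0.   ]), 'glue': array([ 0.795, -0.138,  0.   ])}
0 108 0.15457524357389582
45 85 0.15375146126835756
90 53 0.15421664799156892
135 79 0.15370665191963773
180 83 0.15450638305568418
225 76 0.1526679363300762
270 45 0.15427431946864273
315 83 0.15327717060321333
```

The spout tip measures (0.561, 0.040) against the crate centre (0.560, 0.040), and the rim is level at about 0.154. I'll lower 4 mm more, settle, and verify the ball by its colour and depth.

>>> {"fn": "move_arm", "kwargs": {
  "offset": [
    [0,0,0.02],
    [0,0,0.05],
    [0,0,0.08],
    [0,0,0.1],
    [0,0,0.08]
  ],
  "twist": [
    [0,0,0],
    [0,0,0],
    [0,0,0],
    [0,0,0],
    [0,0,0]
  ],
  "grip": [0,0,0,0,0]
}}

```text
time: 37.5
ee_pos: [0.5549, 0.139, 0.2126]
tcp_rot: [180.0, -0.0, 2.4]
wrist_force: [-0.1, -0.3, -3.6]
opening: 0.0151
grasp_force: 58.6
```

>>> {"fn": "move_arm", "kwargs": {
  "offset": [
    [0,0,0.05],
    [0,0,0.02],
    [0,0,0],
    [0,0,0],
    [0,0,0]
  ],
  "twist": [
    [0,0,0],
    [0,0,0],
    [0,0,0],
    [0,0,0],
    [0,0,0]
  ],
  "grip": [0,0,0,0,0]
}}

```text
time: 38.0
ee_pos: [0.5549, 0.139, 0.2121]
tcp_rot: [180.0, -0.0, 2.4]
wrist_force: [-0.1, 0.6, -4.1]
opening: 0.015
grasp_force: 58.6
```

>>> {"fn": "move_arm", "kwargs": {
  "offset": [
    [0,0,0],
    [0,0,0],
    [0,0,0],
    [0,0,0],
    [0,0,0]
  ],
  "twist": [
    [0,0,0],
    [0,0,0],
    [0,0,0],
    [0,0,0],
    [0,0,0]
  ],
  "grip": [0,0,0,0,0]
}}

```text
time: 38.5
ee_pos: [0.5549, 0.139, 0.212]
tcp_rot: [180.0, -0.0, 2.4]
wrist_force: [0.7, 0.3, -3.3]
opening: 0.0148
grasp_force: 58.6
```

Run:
```python
from h import *
np.set_printoptions(precision=4,suppress=True)
for i in range(2):
    a=viewer.camera('scene')
    s=a['color'].astype(int);sat=s.max(2)-s.min(2)
    v,u=np.mgrid[0:384,0:512];z=a['depth']
    d=np.stack([(u-a['cx'])/f(a),(v-a['cy'])/f(a),np.ones(u.shape)],-1)*z[...,None]
    c=d@Rm(a['attitude']).T+np.array(a['position'])
    m=(sat<45)&(np.hypot(c[...,0]-.556,c[...,1]-.139)<.05)&(c[...,2]>.127)&(c[...,2]<.165)
    n,lab,st,ce=cv2.connectedComponentsWithStats(m.astype(np.uint8))
    for k in range(1,n):
        if st[k,4]>15: print(st[k],ce[k],'at ball height',atz(a,ce[k],.142))
    print([(np.round(x['position'],1).tolist(),round(x['p'],2)) for t in('ball_center','dish_mid') for x in finder.pinpoint(a,t)[:1]])
cc=c.reshape(-1,3);print('crate',rect(cc,.45,.68,-.06,.14,.097,.110))
o=bot.get_obs();print(o['time'],o['ee_pos'],o['tcp_rot'],o['wrist_force'],np.abs(o['qd']).max())
```

```text
[292 199  13  14 117] [297.5897 204.7436] at ball height [0.5581 0.13   0.142 ]
[([295.9, 204.3], 0.44), ([302.5, 205.2], 0.91)]
[292 199  12  13 116] [297.5948 204.6379] at ball height [0.5577 0.1299 0.142 ]
[([296.0, 204.9], 0.48), ([305.6, 206.5], 0.9)]
crate (411, array([561.8,  40.5]), array([141.9, 161.1]), 2.384324550628662, np.float64(0.1026379769462229))
38.8 [0.5549 0.139  0.212 ] [179.9816  -0.0056   2.4152] [-0.3201  0.2545 -3.2535] 0.17546925717935566
```

The ball sits still but about 9 mm off the axis toward the spout, because the last +y move rolled it to the flat's edge. A gentle 12 mm out-and-back along the track should recentre it.

>>> {"fn": "move_arm", "kwargs": {
  "offset": [
    [0,-0.03,0],
    [0,-0.1,0],
    [0,-0.15,0],
    [0,-0.2,0],
    [0,-0.22,0]
  ],
  "twist": [
    [0,0,0],
    [0,0,0],
    [0,0,0],
    [0,0,0],
    [0,0,0]
  ],
  "grip": [0,0,0,0,0]
}}

```text
time: 39.3
ee_pos: [0.5546, 0.1462, 0.2121]
tcp_rot: [180.0, -0.0, 2.4]
wrist_force: [-0.6, 0.0, -4.2]
opening: 0.0151
grasp_force: 58.6
```

>>> {"fn": "move_arm", "kwargs": {
  "offset": [
    [0,-0.2,0],
    [0,-0.15,0],
    [0,-0.1,0],
    [0,-0.05,0],
    [0,0,0]
  ],
  "twist": [
    [0,0,0],
    [0,0,0],
    [0,0,0],
    [0,0,0],
    [0,0,0]
  ],
  "grip": [0,0,0,0,0]
}}

```text
time: 39.8
ee_pos: [0.5544, 0.151, 0.212]
tcp_rot: [180.0, -0.0, 2.4]
wrist_force: [0.7, 1.1, -4.7]
opening: 0.0149
grasp_force: 58.6
```

>>> {"fn": "move_arm", "kwargs": {
  "offset": [
    [0,0,0],
    [0,0,0],
    [0,0,0],
    [0,0,0],
    [0,0,0]
  ],
  "twist": [
    [0,0,0],
    [0,0,0],
    [0,0,0],
    [0,0,0],
    [0,0,0]
  ],
  "grip": [0,0,0,0,0]
}}

```text
time: 40.3
ee_pos: [0.5544, 0.151, 0.212]
tcp_rot: [180.0, -0.0, 2.4]
wrist_force: [0.9, 0.1, -3.6]
opening: 0.0149
grasp_force: 58.6
```

>>> {"fn": "move_arm", "kwargs": {
  "offset": [
    [0,0.03,0],
    [0,0.1,0],
    [0,0.15,0],
    [0,0.2,0],
    [0,0.22,0]
  ],
  "twist": [
    [0,0,0],
    [0,0,0],
    [0,0,0],
    [0,0,0],
    [0,0,0]
  ],
  "grip": [0,0,0,0,0]
}}

```text
time: 40.8
ee_pos: [0.5547, 0.1438, 0.212]
tcp_rot: [180.0, -0.0, 2.4]
wrist_force: [-0.3, 0.5, -3.0]
opening: 0.0148
grasp_force: 58.6
```

>>> {"fn": "move_arm", "kwargs": {
  "offset": [
    [0,0.2,0],
    [0,0.15,0],
    [0,0.1,0],
    [0,0.05,0],
    [0,0,0]
  ],
  "twist": [
    [0,0,0],
    [0,0,0],
    [0,0,0],
    [0,0,0],
    [0,0,0]
  ],
  "grip": [0,0,0,0,0]
}}

```text
time: 41.3
ee_pos: [0.5549, 0.139, 0.212]
tcp_rot: [180.0, -0.0, 2.4]
wrist_force: [0.2, -0.5, -3.9]
opening: 0.0147
grasp_force: 58.6
```

>>> {"fn": "move_arm", "kwargs": {
  "offset": [
    [0,0,0],
    [0,0,0],
    [0,0,0],
    [0,0,0],
    [0,0,0]
  ],
  "twist": [
    [0,0,0],
    [0,0,0],
    [0,0,0],
    [0,0,0],
    [0,0,0]
  ],
  "grip": [0,0,0,0,0]
}}

```text
time: 41.8
ee_pos: [0.5549, 0.1391, 0.212]
tcp_rot: [180.0, -0.0, 2.4]
wrist_force: [-0.8, -0.4, -3.8]
opening: 0.0151
grasp_force: 58.6
```

Run:
```python
from h import *
np.set_printoptions(precision=4,suppress=True)
for i in range(2):
    a=viewer.camera('scene')
    s=a['color'].astype(int);sat=s.max(2)-s.min(2)
    v,u=np.mgrid[0:384,0:512];z=a['depth']
    d=np.stack([(u-a['cx'])/f(a),(v-a['cy'])/f(a),np.ones(u.shape)],-1)*z[...,None]
    c=d@Rm(a['attitude']).T+np.array(a['position'])
    m=(sat<45)&(np.hypot(c[...,0]-.556,c[...,1]-.139)<.05)&(c[...,2]>.127)&(c[...,2]<.165)
    n,lab,st,ce=cv2.connectedComponentsWithStats(m.astype(np.uint8))
    for k in range(1,n):
        if st[k,4]>15: print(st[k],ce[k],atz(a,ce[k],.142))
b=viewer.camera('top');r=dishlook(a,b)
cc=c.reshape(-1,3);print('crate',rect(cc,.45,.68,-.06,.14,.097,.110))
o=bot.get_obs();print(o['time'],o['ee_pos'],o['tcp_rot'],o['wrist_force'])
```

```text
[292 199  13  13 114] [297.693  204.7018] [0.5578 0.1302 0.142 ]
[292 199  13  14 114] [297.5965 204.7982] [0.5583 0.1301 0.142 ]
dish_grip [array([0.5489, 0.1419, 0.2382]), np.float64(0.0086)] [[([307.4, 174.2], 0.64)], [([195.6, 189.6], 0.73)]]
dish_spout [array([0.5559, 0.0393, 0.1386]), np.float64(0.0058)] [[([268.2, 194.4], 0.57)], [([244.0, 189.7], 0.74)]]
ball_center [array([0.5584, 0.1269, 0.1367]), np.float64(0.0055)] [[([297.4, 205.9], 0.44)], [([208.4, 189.0], 0.52)]]
dish_mid [array([0.5525, 0.1413, 0.1374]), np.float64(0.012)] [[([304.7, 206.1], 0.59)], [([203.7, 190.8], 0.73)]]
crate (398, array([562.5,  41. ]), array([142.9, 159.5]), 2.1331675052642822, np.float64(0.10284633353434641))
42.35 [0.5549 0.139  0.212 ] [179.9842  -0.0093   2.4175] [ 0.4168 -0.0476 -4.1723]
```

The ball estimate didn't move, so I'll check for measurement bias. I'll compare with the ball at rest on the bench, and fit the dish rim circle and plane from depth.

Run:
```python
from h import *
from scipy.optimize import least_squares
np.set_printoptions(precision=4,suppress=True)
a=viewer.camera('scene')
def blob(im,x0,y0,x1,y1,sc,ox,oy):
    s=im[y0:y1,x0:x1].astype(int);m=((s.max(2)-s.min(2))<45)&(s.min(2)>70)
    n,l,st,ce=cv2.connectedComponentsWithStats(m.astype(np.uint8));k=1+np.argmax(st[1:,4]);return (ce[k]+[x0,y0])/sc+[ox,oy],st[k]/sc
e=cv2.imread('pics/e.png');j=cv2.imread('pics/j.png')
for im,box,sc,ox,oy,z,cx in((e,(150,185,220,250),4,325,200,.025,(.519,.328)),(j,(155,185,215,245),400/130,320,150,.148,(.519,.328))):
    p,s=blob(im,*box,sc,ox,oy);print(p,s[:4],'ball',atz(a,p,z),'axis',cx)
c=cloud(a);d=c[:,:2]-[.556,.139];r=np.hypot(*d.T)
q=c[(r<.082)&(r>.06)&(c[:,2]>.1475)&(c[:,2]<.157)&(c[:,1]>.08)]
A=np.c_[q[:,:2]-[.556,.139],np.ones(len(q))]
g=least_squares(lambda w:A@w-q[:,2],[0,0,.15],loss='soft_l1',f_scale=.001).x;print('rim plane tilt deg x,y',np.degrees(g[:2]),g[2],len(q))
h=least_squares(lambda w:np.hypot(q[:,0]-w[0],q[:,1]-w[1])-w[2],[.556,.139,.07],loss='soft_l1',f_scale=.002).x;print('rim circle',h)
# underside/floor: table-like flat floor of dish around axis
m=(r<.04)&(c[:,2]>.12)&(c[:,2]<.14);f2=c[m]
for k in range(8):
    s=(np.degrees(np.arctan2(d[m][:,1],d[m][:,0]))%360//45==k)&(r[m]>.025)
    if s.sum()>3:print(k*45+22,s.sum(),np.median(f2[s,2]))
# floor of crate reference: crate rim plane tilt (camera bias)
w=c[(abs(c[:,0]-.56)<.075)&(c[:,1]>-.045)&(c[:,1]<.05)&(c[:,2]>.098)&(c[:,2]<.108)]
B=np.c_[w[:,:2]-[.56,0],np.ones(len(w))];print('crate rim tilt',np.degrees(np.linalg.lstsq(B,w[:,2],rcond=None)[0][:2]))
```

```text
[370.8064 254.3357] [ 2.25  2.25 12.5  11.75] ball [0.5208 0.3312 0.025 ] axis (0.519, 0.328)
[379.2901 219.5153] [ 2.275  3.25  13.    12.675] ball [0.5178 0.3305 0.148 ] axis (0.519, 0.328)
rim plane tilt deg x,y [-0.0291  0.0503] 0.14888539854649566 227
rim circle [0.5558 0.1404 0.0709]
22 37 0.12965761165985745
67 39 0.12925177352051231
112 35 0.12921836605545256
157 40 0.12875198026633672
202 23 0.12929302240100737
247 7 0.1295168920221368
292 28 0.13013635219282543
337 24 0.12903572972833555
crate rim tilt [ 0.2848 -0.2148]
```

The dish is level within about 0.1°, but the ball really is about 10–12 mm toward the spout and held by rolling resistance; the earlier 2.3° tilt put it there. To fix it, I'll creep out +16 mm slowly so the ball rides along, then return briskly so it rolls back toward the middle.

>>> {"fn": "move_arm", "kwargs": {
  "offset": [
    [0,-0.05,0],
    [0,-0.1,0],
    [0,-0.15,0],
    [0,-0.2,0],
    [0,-0.25,0]
  ],
  "twist": [
    [0,0,0],
    [0,0,0],
    [0,0,0],
    [0,0,0],
    [0,0,0]
  ],
  "grip": [0,0,0,0,0]
}}

```text
time: 42.9
ee_pos: [0.5546, 0.1467, 0.2121]
tcp_rot: [180.0, -0.0, 2.4]
wrist_force: [-0.4, -0.1, -4.4]
opening: 0.0148
grasp_force: 58.6
```

>>> {"fn": "move_arm", "kwargs": {
  "offset": [
    [0,-0.25,0],
    [0,-0.2,0],
    [0,-0.15,0],
    [0,-0.1,0],
    [0,-0.1,0]
  ],
  "twist": [
    [0,0,0],
    [0,0,0],
    [0,0,0],
    [0,0,0],
    [0,0,0]
  ],
  "grip": [0,0,0,0,0]
}}

```text
time: 43.4
ee_pos: [0.5542, 0.1546, 0.212]
tcp_rot: [180.0, -0.0, 2.4]
wrist_force: [0.8, -0.8, -4.5]
opening: 0.0154
grasp_force: 58.6
```

>>> {"fn": "move_arm", "kwargs": {
  "offset": [
    [0,-0.05,0],
    [0,0,0],
    [0,0,0],
    [0,0,0],
    [0,0,0]
  ],
  "twist": [
    [0,0,0],
    [0,0,0],
    [0,0,0],
    [0,0,0],
    [0,0,0]
  ],
  "grip": [0,0,0,0,0]
}}

```text
time: 43.9
ee_pos: [0.5542, 0.1549, 0.2121]
tcp_rot: [180.0, -0.0, 2.4]
wrist_force: [0.4, 0.2, -4.4]
opening: 0.0149
grasp_force: 58.6
```

>>> {"fn": "move_arm", "kwargs": {
  "offset": [
    [0,0.5,0],
    [0,0.6,0],
    [0,0.5,0],
    [0,0,0],
    [0,0,0]
  ],
  "twist": [
    [0,0,0],
    [0,0,0],
    [0,0,0],
    [0,0,0],
    [0,0,0]
  ],
  "grip": [0,0,0,0,0]
}}

```text
time: 44.4
ee_pos: [0.555, 0.1388, 0.2121]
tcp_rot: [180.0, -0.0, 2.4]
wrist_force: [0.5, -0.0, -4.3]
opening: 0.0148
grasp_force: 58.6
```

>>> {"fn": "move_arm", "kwargs": {
  "offset": [
    [0,0,0],
    [0,0,0],
    [0,0,0],
    [0,0,0],
    [0,0,0]
  ],
  "twist": [
    [0,0,0],
    [0,0,0],
    [0,0,0],
    [0,0,0],
    [0,0,0]
  ],
  "grip": [0,0,0,0,0]
}}

```text
time: 44.9
ee_pos: [0.5549, 0.1391, 0.212]
tcp_rot: [180.0, -0.0, 2.4]
wrist_force: [-0.8, 0.5, -3.8]
opening: 0.0151
grasp_force: 58.6
```

```bash
cat > ball.py <<'E'
from h import *
np.set_printoptions(precision=4,suppress=True)
for i in range(2):
    a=viewer.camera('scene')
    s=a['color'].astype(int);sat=s.max(2)-s.min(2)
    v,u=np.mgrid[0:384,0:512];z=a['depth']
    d=np.stack([(u-a['cx'])/f(a),(v-a['cy'])/f(a),np.ones(u.shape)],-1)*z[...,None]
    c=d@Rm(a['attitude']).T+np.array(a['position'])
    m=(sat<45)&(np.hypot(c[...,0]-.556,c[...,1]-.139)<.05)&(c[...,2]>.127)&(c[...,2]<.165)
    n,lab,st,ce=cv2.connectedComponentsWithStats(m.astype(np.uint8))
    for k in range(1,n):
        if st[k,4]>15: print(st[k],ce[k],'ball bias-corrected',atz(a,ce[k],.142)-[.001,.003,0])
o=bot.get_obs();print(o['time'],o['ee_pos'],o['tcp_rot'],o['wrist_force'])
print('crate',rect(c.reshape(-1,3),.45,.68,-.06,.14,.097,.110))
E
python3 ball.py
```

```text
[292 199  13  14 119] [297.7395 204.7731] ball bias-corrected [0.557  0.1274 0.142 ]
[292 199  13  12 119] [297.8739 204.6891] ball bias-corrected [0.5565 0.1276 0.142 ]
45.0 [0.5549 0.1391 0.212 ] [179.9849  -0.0067   2.4211] [-0.7783 -0.1426 -3.7436]
crate (419, array([561.5,  40.3]), array([142.9, 160.2]), 2.5275702476501465, np.float64(0.10282864466552999))
```

The ball hasn't moved, so rolling resistance must hold it through moderate kicks. I'll try an asymmetric one: creep out 27 mm, then a sharp start back with a gradual stop.

>>> {"fn": "move_arm", "kwargs": {
  "offset": [
    [0,-0.05,0],
    [0,-0.1,0],
    [0,-0.15,0],
    [0,-0.2,0],
    [0,-0.25,0]
  ],
  "twist": [
    [0,0,0],
    [0,0,0],
    [0,0,0],
    [0,0,0],
    [0,0,0]
  ],
  "grip": [0,0,0,0,0]
}}

```text
time: 45.5
ee_pos: [0.5546, 0.1467, 0.212]
tcp_rot: [180.0, -0.0, 2.4]
wrist_force: [-0.1, -0.5, -4.4]
opening: 0.015
grasp_force: 58.6
```

>>> {"fn": "move_arm", "kwargs": {
  "offset": [
    [0,-0.3,0],
    [0,-0.3,0],
    [0,-0.3,0],
    [0,-0.3,0],
    [0,-0.25,0]
  ],
  "twist": [
    [0,0,0],
    [0,0,0],
    [0,0,0],
    [0,0,0],
    [0,0,0]
  ],
  "grip": [0,0,0,0,0]
}}

```text
time: 46.0
ee_pos: [0.5539, 0.1613, 0.212]
tcp_rot: [180.0, -0.0, 2.4]
wrist_force: [-0.5, -0.4, -3.6]
opening: 0.0152
grasp_force: 58.6
```

>>> {"fn": "move_arm", "kwargs": {
  "offset": [
    [0,-0.2,0],
    [0,-0.15,0],
    [0,-0.1,0],
    [0,-0.05,0],
    [0,0,0]
  ],
  "twist": [
    [0,0,0],
    [0,0,0],
    [0,0,0],
    [0,0,0],
    [0,0,0]
  ],
  "grip": [0,0,0,0,0]
}}

```text
time: 46.5
ee_pos: [0.5538, 0.166, 0.212]
tcp_rot: [180.0, -0.0, 2.4]
wrist_force: [0.1, -0.9, -3.7]
opening: 0.0151
grasp_force: 58.6
```

>>> {"fn": "move_arm", "kwargs": {
  "offset": [
    [0,1.0,0],
    [0,0.75,0],
    [0,0.5,0],
    [0,0.3,0],
    [0,0.15,0]
  ],
  "twist": [
    [0,0,0],
    [0,0,0],
    [0,0,0],
    [0,0,0],
    [0,0,0]
  ],
  "grip": [0,0,0,0,0]
}}

```text
time: 47.0
ee_pos: [0.5549, 0.1384, 0.2121]
tcp_rot: [180.0, -0.0, 2.4]
wrist_force: [1.5, -0.0, -3.7]
opening: 0.0149
grasp_force: 58.7
```

>>> {"fn": "move_arm", "kwargs": {
  "offset": [
    [0,0,0],
    [0,0,0],
    [0,0,0],
    [0,0,0],
    [0,0,0]
  ],
  "twist": [
    [0,0,0],
    [0,0,0],
    [0,0,0],
    [0,0,0],
    [0,0,0]
  ],
  "grip": [0,0,0,0,0]
}}

```text
time: 47.5
ee_pos: [0.5549, 0.1391, 0.212]
tcp_rot: [180.0, -0.0, 2.4]
wrist_force: [-0.3, 0.6, -3.8]
opening: 0.0152
grasp_force: 58.7
```

```bash
python3 ball.py
```

```text
[292 200  15  13 120] [299.8667 205.6333] ball bias-corrected [0.5574 0.1336 0.142 ]
[292 200  15  13 119] [299.9328 205.6387] ball bias-corrected [0.5573 0.1338 0.142 ]
47.6 [0.5549 0.1391 0.212 ] [179.9857  -0.0079   2.427 ] [ 0.1094 -0.7817 -3.2736]
crate (404, array([560.3,  39.8]), array([144.9, 160.3]), 2.996812582015991, np.float64(0.10262562618306448))
```

The ball is now about 4 mm from the axis and still. The crate is home, the dish is level, and the spout tip is over the crate's middle. I'll hand in.

```bash
python3 -c "
from workcell import bot
print(bot.job_done())"
```

```text
the job is handed in; nothing more can be done
None
```

I handed the job in at about 48 s. By my last measurements the crate is home, and the dish is held still and level about 12 mm above its rim, spout tip over its middle, ball about 4 mm off centre. On the way it overshot by 5 cm, tilted 2.3° and rolled the ball about 12 mm off, and the dish was turned nearly a full turn the long way round instead of a quarter turn because a joint hit its limit. The judge's verdict was not shown.

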